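Right the fallen sugar shaker and sort it by weight

TASK

The lime-green sugar shaker has been knocked over on the counter. Pick it up, feel by its weight whether it is more than half full (a shaker weighing over 350 g in all), and stand it upright, cap on top, wholly on the wooden board if it is, or wholly on the steel refill tray if it is not. Do not drop it, and leave the timer, the sauce cup and the jar where they are.

Things in the scene. Friction and masses are not known exactly. Their poses are not given: they have to be found in the camera images.
- shaker: fallen shaker: opaque lime-green square container 54 x 54 x 98 mm, white band near its bottom, black round cap (46 mm diameter, 24 mm tall) on top; 122 mm tall in all. Origin: centre of its underside; z runs from underside to cap, x and y square to the flat sides. Weighs 120 g (empty) to 570 g (full), unseen. Starts lying on the bare counter, cap roughly away from the robot.
- tray: the refill tray: shallow stainless steel tray, 240 mm along its x, 180 mm along its y, 16 mm high, walls 4 mm thick, floor 4 mm thick; fixed to the counter. Origin at the centre of its underside, z up. It may be on the left or the right.
- board: the wooden cutting board: brown slab, 240 mm along its x, 180 mm along its y, 18 mm thick; fixed to the counter. Origin at the centre of its underside, z up. It is on the other side from the tray.
- timer: bystander: dark green kitchen timer with a black display lying flat, 60 x 75 x 24 mm. Origin at the centre of its underside.
- sauce_cup: bystander: open steel sauce cup, 68 mm diameter, 36 mm tall. Origin at the centre of its underside.
- jar: bystander: closed amber jar with a red cap, 60 mm diameter, 85 mm tall, standing. Origin at the centre of its underside.
Mind the look-alikes: they are no part of the job. Several things have the shape of the shaker; the one meant has the colours described above.

How it is judged:
At the end, for the whole second after the job is handed in: Shaker upright (0.08 rad), cap on top, at rest, resting (4 mm) on the board if over 350 g, on the tray if under (either from 306 to 392 g), its centre 25 mm or more inside the edges. Timer, cup and jar within 20 mm of their starts (angle between shaker's own z axis and vertical below 0.08 rad and linear speed of shaker below 0.02 m/s and ((x of shaker in the frame of tray between -0.095 and 0.095 m and y of shaker in the frame of tray between -0.065 and 0.065 m and z of shaker in the frame of tray between 0 and 0.008 m and contact force between shaker and tray between 0.5 and 3.85 N) or (x of shaker in the frame of board between -0.095 and 0.095 m and y of shaker in the frame of board between -0.065 and 0.065 m and z of shaker in the frame of board between 0.014 and 0.022 m and contact force between shaker and board between 3 and 9 N)) and distance of each of timer, sauce_cup, jar from where it was at the start of the episode below 0.02 m); the robot touches nothing.
It fails at once if a bystander (timer, sauce cup or jar) is moved more than 20 mm (distance of any of timer, sauce_cup, jar from where it was at the start of the episode above 0.02 m).
It fails at once if the shaker is dropped, thrown or let fall over (moves faster than 0.7 m/s out of the fingers) (linear speed of shaker above 0.7 m/s and contact force between the fingers and shaker below 0.05 N).
It also fails if it takes over 45 s, if anything falls off the work surface, if the arm or the gripper's body presses on something with over 40 N, if the wrist force passes 120 N, or if a joint passes its speed limit or range.

ROBOT

A 7-joint arm with a two-finger parallel gripper is mounted at the origin on the work surface. World frame = base frame: x ahead of the robot, y to its left, z up, the work surface at z = 0. Lengths are in m, angles in rad, forces in N, time in s.
With the tool pointing down it reaches from about 0.4 to 0.85 m from the base axis. Payload 4.5 kg.
Tool frame: the origin (TCP) lies on the mounting face of the last link; the fingertips stand 166 mm ahead of it and the grasp point (between the pads) lies 147 mm ahead of it; y points along the fingers, z is the direction in which the jaws open and shut, and the axes are right-handed (so a half turn about y gives the same grasp; the last joint's range is limited). The gripper opens to 88 mm and grips with 3 to 60 N. Pads are 18 mm wide; open, the fingers measure 123 mm over their backs; the gripper's body (75 mm by 187 mm) begins 45 mm behind the grasp point.
Start: joints at [1.365, 0.689, -0.195, 1.565, 0.157, 0.902, -0.215], TCP at [0.148, -0.607, 0.405] pointing down, gripper open.
Joint ranges: [-3.01, 3.01], [-0.46, 2.08], [-1.47, 1.51], [0.13, 2.56], [-1, 4.14], [0.04, 2.09], [-2.66, 2.66]. Speed limits (rad/s): [2.57, 2.57, 3.14, 3.14, 3.14, 3.14, 3.14].

INTERFACE

Orientations are given as a unit quaternion [x, y, z, w].
In Python, from plant import r gives the robot as it stands.
- The arm moves only by the tool arm_command, never from a script. Its argument "deltas" is a list of rows, each an object of numbers: "dx", "dy", "dz": the shift along the tool's x, y, z each as a share of 1000 mm, from -1 to 1; "wx", "wy", "wz": the turn, a rotation vector about the tool's x, y, z each as a share of 45 degrees, from -1 to 1. In form: [{"dx": .., "dy": .., "dz": .., "wx": .., "wy": .., "wz": ..}, ...]. A call has exactly 5 rows; each row is the pose to reach, as a shift and turn from the pose commanded when the call began, along the tool's axes at that moment; what a row does not reach only later rows make up. A row lasts 1/10 s, in which the tool goes at most 50 mm and 8.59 degrees, less where a joint would pass 70% of its speed; a pose out of reach is approached as far as the arm can. A call with a number of a shift or a turn outside -1 to 1 is refused whole. A call with a gripper value outside its range is refused whole. "claw" is the opening, from -1 (shut) to 1 (fully open), set as the call begins (left out, the last holds). The fingers move at their own pace and stop on an object; "grip_force" is the grip in N (left out, the last holds). Time passes only in rows, so rows that repeat a pose let the fingers close, or fill a call up. It gives the time, the measured TCP pose, the force and the opening at its end, in the units of the state.
- r.get_state(): the state, without advancing time (a new reading comes with each control period).
- r.snapshot(name): name is "scene" or "top"; returns the picture (400x640x3 uint8, red, green, blue); there is no depth.
- r.get_calibration(name): a dict with "vertical_fov" (degrees; the focal length in pixels is half the picture's height over the tangent of half this angle, whatever the lens; pixels are square), "cx", "cy" (the principal point, pixels), "R" (3x3) and "t" (3): a world point X has camera coordinates R X + t. Camera axes: x right, y down, z forward; pixel columns grow to the right and rows downward; lengths in m; the calibration is good to about 2 mm. A picture is of the moment at which its call begins. get_calibration takes no time and is no camera call.
- r.finish_job(): hands the job in, once; it reports no verdict.
The state is a dict: "clock": time; "q": joint angles; "qd": joint speeds; "joint_torque": joint torques, N m; "tool_pos": TCP position; "eef_rot": TCP orientation; "contact_force": force on the tool from outside, world axes, zero at the start; "moment": the same for the moment, N m; "opening": opening from 0.0 (shut) to 1.0 (fully open).
Only numpy, scipy, OpenCV 4.12 (cv2) and the standard library are available. Lean on these libraries where they do the work, as an engineer would, in place of code of your own. Each camera call takes 0.05 s, during which the arm holds its last target.

## Working session

There is one attempt and no reset: what is moved stays moved. The work goes in short steps, Python scripts to look and compute and a tool call to move; the robot and the scene stay as the last step left them, time stands still between calls to the robot, and variables do not carry over. Pictures are saved under pics/ and viewed, and the job is handed in when it is done.

Besides the shell and the picture viewer there is one more tool, called after "Emit:" as name([rows], argument=value, ...), one row to a line, values as JSON. arm_command: Moves the arm, as the interface text tells. Shift numbers are shares of 1000 mm and turn numbers shares of 45 degrees, none past 1 either way. Its arguments: {"type":"object","properties":{"deltas":{"type":"array","items":{"type":"object","properties":{"dx":{"type":"number","minimum":-1,"maximum":1},"dy":{"type":"number","minimum":-1,"maximum":1},"dz":{"type":"number","minimum":-1,"maximum":1},"wx":{"type":"number","minimum":-1,"maximum":1},"wy":{"type":"number","minimum":-1,"maximum":1},"wz":{"type":"number","minimum":-1,"maximum":1}}}},"claw":{"type":"number"},"grip_force":{"type":"number"}},"required":["deltas"]}

```bash
mkdir -p pics; ls; cat > h.py <<'E'
import numpy as np, cv2
from plant import r
def cal(n):
    c=r.get_calibration(n); f=200/np.tan(np.radians(c["vertical_fov"])/2)
    return f,c["cx"],c["cy"],np.array(c["R"]),np.array(c["t"])
def ray(n,u,v):
    f,cx,cy,R,t=cal(n); d=R.T@np.array([(u-cx)/f,(v-cy)/f,1]); return -R.T@t,d
def onz(n,u,v,z):
    o,d=ray(n,u,v); return o+d*(z-o[2])/d[2]
def proj(n,X):
    f,cx,cy,R,t=cal(n); p=R@np.array(X)+t; return p[0]/p[2]*f+cx,p[1]/p[2]*f+cy
E
python3 - <<'E'
from h import *
print(r.get_state())
for n in ("scene","top"):
    im=r.snapshot(n); cv2.imwrite(f"pics/{n}0.png",im[:,:,::-1]); print(n,r.get_calibration(n))
E
```

```text
pics
{'clock': 0.0, 'q': array([ 1.36478987,  0.68996042, -0.1945132 ,  1.56636013,  0.15732512,
        0.90249955, -0.21508356]), 'qd': array([-7.09236908e-04, -1.49613117e-03, -2.27566329e-03,  1.34948362e-03,
        5.60775133e-06,  1.84007968e-03, -6.18943051e-04]), 'joint_torque': array([-6.64208869e-05, -5.27555251e+01, -1.26668092e+00, -1.53428149e+01,
       -5.25680243e-02,  6.51127542e-03,  1.69577279e-04]), 'tool_pos': array([ 0.14833627, -0.60679557,  0.40392016]), 'eef_rot': array([-0.08475487,  0.7026591 , -0.70139016,  0.08449051]), 'contact_force': array([ 0.41689494, -0.77616755, -0.3497761 ]), 'moment': array([-0.00976248, -0.03681719, -0.03186893]), 'opening': 0.9981401082465626}
scene {'vertical_fov': 51.14452928353293, 'cx': 317.99391192510575, 'cy': 200.81409917788832, 'R': array([[-0.39988603,  0.9165443 , -0.00614033],
       [ 0.5875592 ,  0.25119741, -0.76920352],
       [-0.70346666, -0.31120155, -0.63897437]]), 't': array([ 0.18599273, -0.27133181,  1.44163271])}
top {'vertical_fov': 47.33315880594916, 'cx': 322.5043318383595, 'cy': 206.52263018679773, 'R': array([[-0.00476   , -0.99984433,  0.01698981],
       [-0.99327251,  0.00276154, -0.11576741],
       [ 0.11570247, -0.01742656, -0.99313104]]), 't': array([-0.00714162,  0.52773546,  1.07020797])}
```

View pics/top0.png

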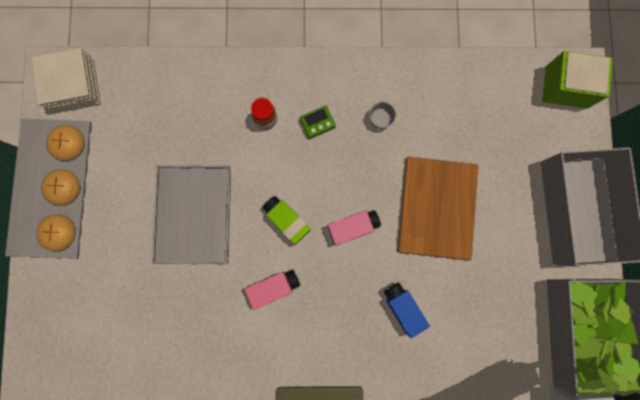

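View pics/scene0.png

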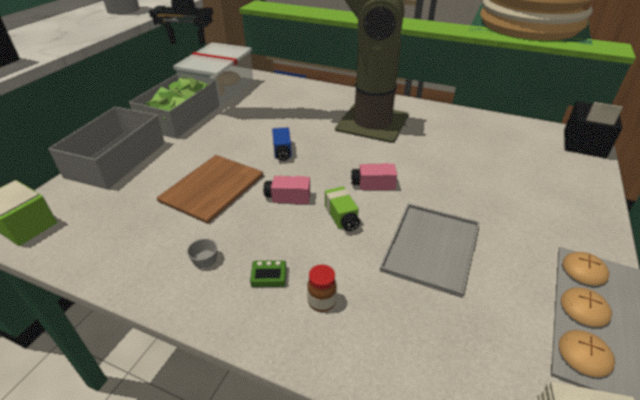

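Four shaker shapes are visible in the top view: lime-green (287,220), pink (354,227), pink (271,289) and blue (407,311). Only the first is lime-green with a white band, and its black cap is at (270,204). I'll confirm that in a crop and measure it.

```bash
python3 - <<'E'
from h import *
im=cv2.imread("pics/top0.png"); hsv=cv2.cvtColor(im,cv2.COLOR_BGR2HSV)
cv2.imwrite("pics/crop0.png",cv2.resize(im[140:280,140:490],None,fx=2.2,fy=2.2,interpolation=cv2.INTER_CUBIC))
def comp(m,box,name,z):
    x0,y0,x1,y1=box; k=np.zeros_like(m); k[y0:y1,x0:x1]=m[y0:y1,x0:x1]
    cs,_=cv2.findContours(k,cv2.RETR_EXTERNAL,cv2.CHAIN_APPROX_NONE); c=max(cs,key=cv2.contourArea)
    rc=cv2.minAreaRect(c); b=cv2.boxPoints(rc)
    P=np.array([onz("top",u,v,z)[:2] for u,v in b]); 
    print(name,cv2.contourArea(c),"px",np.round(b).tolist(),"\n world",P.round(3).tolist(),"ctr",P.mean(0).round(4),"sides",np.linalg.norm(P[1]-P[0]).round(4),np.linalg.norm(P[2]-P[1]).round(4))
    return c
H,S,V=hsv[...,0],hsv[...,1],hsv[...,2]
g=((H>28)&(H<50)&(S>120)).astype(np.uint8)*255
comp(g,(255,190,320,250),"green",.054)
comp(((V<50)).astype(np.uint8)*255,(255,190,300,220),"cap",.05)
# green+band+cap: band = bright low sat
w=((V>165)&(S<110)).astype(np.uint8)*255
comp(cv2.bitwise_or(g,w),(262,205,316,250),"green+band",.054)
b=((H>3)&(H<18)&(S>100)).astype(np.uint8)*255
comp(b,(395,150,485,265),"board",.018)
t=((S<25)&(V<170)).astype(np.uint8)*255
comp(t,(145,155,240,275),"tray",.016)
for n,u,v,z in (("jar",263,110,.085),("timer",318,122,.024),("cup",381,116,.036),("pinkR",354,227,.054),("pinkL",271,289,.054)): print(n,onz("top",u,v,z).round(3))
print(hsv[215:245:3,296].tolist())
E
```

```text
green 533.0 px [[265.0, 215.0], [281.0, 199.0], [299.0, 217.0], [283.0, 233.0]] 
 world [[0.506, 0.128], [0.544, 0.09], [0.502, 0.048], [0.464, 0.085]] ctr [0.5041 0.0878] sides 0.0532 0.0604
cap 99.5 px [[262.0, 207.0], [274.0, 196.0], [279.0, 201.0], [267.0, 212.0]] 
 world [[0.525, 0.134], [0.552, 0.107], [0.54, 0.095], [0.513, 0.122]] ctr [0.5324 0.1149] sides 0.0384 0.0169
green+band 967.0 px [[265.0, 214.0], [292.0, 187.0], [322.0, 217.0], [295.0, 244.0]] 
 world [[0.506, 0.128], [0.572, 0.063], [0.5, -0.007], [0.436, 0.057]] ctr [0.5036 0.0602] sides 0.0917 0.1007
board 6867.0 px [[397.0, 253.0], [406.0, 156.0], [480.0, 163.0], [471.0, 260.0]] 
 world [[0.415, -0.189], [0.654, -0.217], [0.637, -0.4], [0.399, -0.368]] ctr [ 0.5264 -0.2936] sides 0.2404 0.1839
tray 0.0 px [[226.0, 245.0], [226.0, 245.0], [226.0, 245.0], [226.0, 245.0]] 
 world [[0.437, 0.224], [0.437, 0.224], [0.437, 0.224], [0.437, 0.224]] ctr [0.4366 0.2239] sides 0.0 0.0
jar [0.75  0.13  0.085]
timer [0.74  0.001 0.024]
cup [ 0.751 -0.154  0.036]
pinkR [ 0.476 -0.083  0.054]
pinkL [0.334 0.111 0.054]
[[38, 232, 154], [38, 217, 161], [21, 65, 180], [18, 65, 181], [18, 61, 184], [18, 62, 181], [37, 138, 159], [38, 241, 162], [38, 239, 161], [38, 245, 129]]
```

View pics/crop0.png

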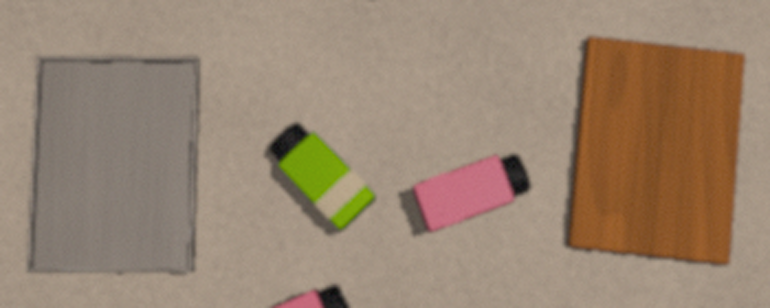

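The crop shows the lime-green body with its white band toward the lower right and its black cap at the upper left (about (270,204) in the full image). That makes it the target. The tray is on the left and the board on the right.

```bash
python3 - <<'E'
from h import *
im=cv2.imread("pics/top0.png"); hsv=cv2.cvtColor(im,cv2.COLOR_BGR2HSV)
f,cx,cy,R,t=cal("top"); print("cam",-R.T@t)
H,S,V=[hsv[...,i].astype(int) for i in range(3)]
g=((H>28)&(H<50)&(S>120)&(V>130)); m=np.zeros(g.shape,np.uint8); m[190:250,255:320]=g[190:250,255:320]*255
m=cv2.morphologyEx(m,cv2.MORPH_CLOSE,np.ones((15,15)))
c=max(cv2.findContours(m,0,1)[0],key=cv2.contourArea); rc=cv2.minAreaRect(c); b=cv2.boxPoints(rc); print("area",cv2.contourArea(c),b.round(1).tolist())
P=np.array([onz("top",u,v,.054)[:2] for u,v in b]); print(P.round(4).tolist(),P.mean(0),[np.linalg.norm(P[i+1]-P[i]).round(4) for i in range(3)])
e=[P[1]-P[0],P[2]-P[1]]; a=max(e,key=np.linalg.norm); a=a/np.linalg.norm(a); a=a*np.sign(a[0]); print("axis",a,np.degrees(np.arctan2(a[1],a[0])))
for n,px,z in (("tray",[(157,167),(230,167),(228,263),(154,263)],.016),("board",[(407,157),(478,163),(471,259),(400,252)],.018)):
    P=np.array([onz("top",u,v,z)[:2] for u,v in px]); print(n,P.round(3).tolist(),P.mean(0).round(3))
# scene check
mc=P=None
s=cv2.imread("pics/scene0.png"); cv2.imwrite("pics/crop1.png",cv2.resize(s[150:260,240:400],None,fx=4,fy=4,interpolation=cv2.INTER_CUBIC))
E
```

```text
cam [0.40032543 0.01005217 1.12407265]
area 773.0 [[266.3999938964844, 214.3000030517578], [282.1000061035156, 199.3000030517578], [310.0, 228.60000610351562], [294.29998779296875, 243.5]]
[[0.5069, 0.1233], [0.5423, 0.0867], [0.473, 0.0209], [0.4381, 0.0575]] [0.4900896  0.07210338] [np.float64(0.0509), np.float64(0.0956), np.float64(0.0506)]
axis [0.72490637 0.68884741] 43.53894038386809
tray [[0.628, 0.396], [0.628, 0.218], [0.393, 0.218], [0.394, 0.395]] [0.511 0.307]
board [[0.652, -0.22], [0.637, -0.396], [0.4, -0.368], [0.418, -0.196]] [ 0.527 -0.295]
```

View pics/crop1.png

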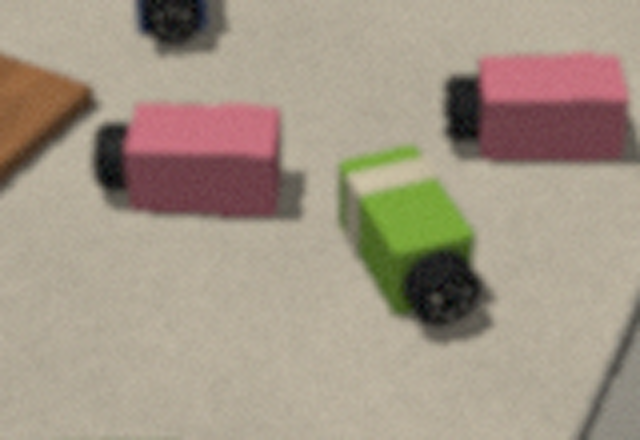

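```bash
cat >> h.py <<'E'
from scipy.spatial.transform import Rotation as Ro
def unit(v): v=np.array(v,float); return v/np.linalg.norm(v)
def Rtool(yaw,pitch,flip=1):
    "finger dir heading yaw(deg), pitch deg below horizontal (90=down,>90=pointing back); jaw axis horizontal"
    y=np.radians(yaw);p=np.radians(pitch); s=np.array([np.cos(y),np.sin(y),0])
    Y=s*np.cos(p)+np.array([0,0,-np.sin(p)]); Z=flip*np.array([-np.sin(y),np.cos(y),0]); X=np.cross(Y,Z)
    return Ro.from_matrix(np.c_[X,Y,Z])
def delta(gp,Rt,tcp=None):
    s=r.get_state(); R0=Ro.from_quat(s["eef_rot"]); p0=s["tool_pos"]
    tp=np.array(gp)-.147*Rt.apply([0,1,0])
    d=R0.inv().apply(tp-p0); w=(R0.inv()*Rt).as_rotvec(degrees=True)
    print("tcp target",tp.round(3),"delta",d.round(4),"dist",np.linalg.norm(d).round(3),"turn/45",(w/45).round(3),"deg",np.linalg.norm(w).round(1))
def st():
    s=r.get_state(); R0=Ro.from_quat(s["eef_rot"]); M=R0.as_matrix()
    gp=s["tool_pos"]+.147*M[:,1]
    print("t",round(s["clock"],2),"q",s["q"].round(3),"tcp",s["tool_pos"].round(4),"grasp",gp.round(4),"Y",M[:,1].round(3),"Z",M[:,2].round(3),"F",s["contact_force"].round(2),"M",s["moment"].round(3),"op",round(s["opening"],3)); return s
E
python3 - <<'E'
from h import *
st()
a=unit([.725,.689,0]); und=np.array([.4901,.0721,.027])-.049*a; g=und+.078*a; print("und",und,"grasp",g)
for fl in (1,-1):
    print(fl); delta(g+[0,0,.15],Rtool(43.5,115,fl)); delta(g+[0,0,.15],Rtool(43.5,90,fl))
E
```

```text
t 0.1 q [ 1.365  0.69  -0.195  1.566  0.157  0.903 -0.215] tcp [ 0.1483 -0.6069  0.404 ] grasp [ 0.1483 -0.6066  0.257 ] Y [-0.     0.002 -1.   ] Z [ 0.238 -0.971 -0.002] F [-0.24  0.04  0.71] M [ 0.003  0.019 -0.073] op 1.001
und [0.45458114 0.03834484 0.027     ] grasp [0.51112136 0.09207754 0.027     ]
1
tcp target [0.556 0.135 0.31 ] delta [-0.5724  0.0947 -0.6235] dist 0.852 turn/45 [0.725 3.27  0.195] deg 151.0
tcp target [0.511 0.092 0.324] delta [-0.5184  0.0809 -0.5926] dist 0.792 turn/45 [0.000e+00 3.339e+00 3.000e-03] deg 150.2
-1
tcp target [0.556 0.135 0.31 ] delta [-0.5724  0.0947 -0.6235] dist 0.852 turn/45 [ 0.146 -0.65  -0.543] deg 38.7
tcp target [0.511 0.092 0.324] delta [-0.5184  0.0809 -0.5926] dist 0.792 turn/45 [ 0.002 -0.661 -0.   ] deg 29.8
```

Emit:
arm_command([
  {"dx":-0.03,"dz":-0.035},
  {"dx":-0.06,"dz":-0.07},
  {"dx":-0.09,"dz":-0.1},
  {"dx":-0.12,"dz":-0.135},
  {"dx":-0.15,"dz":-0.17},
], claw=1)

```text
invalid input at $.deltas[0]: expected keys dx, dy, dz, wx, wy, wz
```

```bash
python3 -c "
from h import *
st()"
```

```text
t 0.1 q [ 1.365  0.69  -0.195  1.566  0.157  0.903 -0.215] tcp [ 0.1483 -0.6069  0.404 ] grasp [ 0.1483 -0.6066  0.257 ] Y [-0.     0.002 -1.   ] Z [ 0.238 -0.971 -0.002] F [-0.24  0.04  0.71] M [ 0.003  0.019 -0.073] op 1.001
```

Emit:
arm_command([
  {"dx":-0.03,"dz":-0.035},
  {"dx":-0.06,"dz":-0.07},
  {"dx":-0.09,"dz":-0.1},
  {"dx":-0.12,"dz":-0.135},
  {"dx":-0.15,"dz":-0.17},
])

```text
invalid input at $.deltas[0]: expected keys dx, dy, dz, wx, wy, wz
```

```bash
python3 -c "
from h import *
st()
g=np.array([.5111,.0921,.177]); delta(g,Rtool(43.5,115,-1))"
```

```text
t 0.1 q [ 1.365  0.69  -0.195  1.566  0.157  0.903 -0.215] tcp [ 0.1483 -0.6069  0.404 ] grasp [ 0.1483 -0.6066  0.257 ] Y [-0.     0.002 -1.   ] Z [ 0.238 -0.971 -0.002] F [-0.24  0.04  0.71] M [ 0.003  0.019 -0.073] op 1.001
tcp target [0.556 0.135 0.31 ] delta [-0.5723  0.0947 -0.6235] dist 0.852 turn/45 [ 0.146 -0.65  -0.543] deg 38.7
```

All six keys are required in each row.

Emit:
arm_command([
  {"dx":-0.03,"dy":0,"dz":-0.035,"wx":0,"wy":0,"wz":0},
  {"dx":-0.06,"dy":0,"dz":-0.07,"wx":0,"wy":0,"wz":0},
  {"dx":-0.09,"dy":0,"dz":-0.1,"wx":0,"wy":0,"wz":0},
  {"dx":-0.12,"dy":0,"dz":-0.135,"wx":0,"wy":0,"wz":0},
  {"dx":-0.15,"dy":0,"dz":-0.17,"wx":0,"wy":0,"wz":0},
], claw=1)

```text
clock: 0.6
tool_pos: [0.2543, -0.4047, 0.4046]
eef_rot: [-0.084, 0.702, -0.702, 0.084]
contact_force: [0.3, -0.7, 0.1]
opening: 0.999
```

```bash
python3 -c "
from h import *
st()"
```

```text
t 0.6 q [ 1.035  0.503 -0.184  1.997  0.145  0.655 -0.574] tcp [ 0.2543 -0.4047  0.4046] grasp [ 0.2543 -0.4046  0.2576] Y [ 0.  0. -1.] Z [ 0.237 -0.971 -0.   ] F [ 0.32 -0.67  0.09] M [-0.024 -0.022  0.035] op 0.999
```

Emit:
arm_command([
  {"dx":-0.03,"dy":0,"dz":-0.035,"wx":0,"wy":0,"wz":0},
  {"dx":-0.06,"dy":0,"dz":-0.07,"wx":0,"wy":0,"wz":0},
  {"dx":-0.09,"dy":0,"dz":-0.1,"wx":0,"wy":0,"wz":0},
  {"dx":-0.12,"dy":0,"dz":-0.135,"wx":0,"wy":0,"wz":0},
  {"dx":-0.15,"dy":0,"dz":-0.17,"wx":0,"wy":0,"wz":0},
])

```text
clock: 1.1
tool_pos: [0.3596, -0.204, 0.4046]
eef_rot: [0.084, -0.702, 0.702, -0.084]
contact_force: [0.8, -0.2, -1.0]
opening: 0.999
```

```bash
python3 -c "
from h import *
st()
g=np.array([.5111,.0921,.177]); delta(g,Rtool(43.5,115,-1))"
```

```text
t 1.1 q [ 0.513  0.427 -0.157  2.168  0.123  0.554 -1.066] tcp [ 0.3596 -0.204   0.4046] grasp [ 0.3596 -0.204   0.2576] Y [-0. -0. -1.] Z [ 0.237 -0.971  0.   ] F [ 0.83 -0.18 -1.03] M [ 0.021 -0.056 -0.045] op 0.999
tcp target [0.556 0.135 0.31 ] delta [-0.2713  0.0944 -0.2826] dist 0.403 turn/45 [ 0.144 -0.651 -0.543] deg 38.7
```

```bash
cat > fit.py <<'E'
from h import *
import itertools
from scipy.optimize import least_squares
D=[([1.36478987,0.68996042,-0.1945132,1.56636013,0.15732512,0.90249955,-0.21508356],[0.14833627,-0.60679557,0.40392016],[-0.08475487,0.7026591,-0.70139016,0.08449051]),
([1.035,.503,-.184,1.997,.145,.655,-.574],[.2543,-.4047,.4046],None),([.513,.427,-.157,2.168,.123,.554,-1.066],[.3596,-.204,.4046],None)]
def rz(a): return Ro.from_euler('z',a)
def ry(a): return Ro.from_euler('y',a)
def fk(q,L,s):
    e1,e3,e5,e7,e4,e6=s; d1,d3,d5,d7,off,wo=L
    p=np.array([0,0,d1.item() if hasattr(d1,'item') else d1]); R=rz(e1*q[0])*ry(q[1])*rz(e3*q[2])
    p=p+R.apply([off,0,d3]); R=R*ry(e4*q[3]); p=p+R.apply([-off,0,d5]); R=R*rz(e5*q[4])*ry(e6*q[5]); p=p+R.apply([wo,0,d7]); R=R*rz(e7*q[6])
    return p,R
if __name__=="__main__":
  res=[]
  for s in itertools.product([-1],[1,-1],[1,-1],[1,-1],[1],[1]):
    def f(L):
        e=[]; 
        for q,p,_ in D: e+=list(fk(q,L,s)[0]-p)
        return np.array(e+list(.02*(L-np.array([.36,.42,.4,.12,0,0]))*np.array([.1,.1,.1,.1,1,1])))
    o=least_squares(f,[.36,.42,.4,.12,0,0]); 
    dirs=[fk(q,o.x,s)[1].as_matrix() for q,_,_ in D]
    res.append((o.cost,s,o.x.round(3),[d[:,2].round(2).tolist() for d in dirs],[d[:,0].round(2).tolist() for d in dirs]))
  for x in sorted(res,key=lambda x:x[0])[:4]: print(x)
E
python3 fit.py
```

```text
(np.float64(2.574363733019612e-05), (-1, 1, -1, 1, 1, 1), array([-0.14 ,  0.518,  0.347, -0.373, -0.005, -0.024]), [[-0.24, -0.01, -0.97], [-0.16, -0.06, -0.98], [-0.08, -0.1, -0.99]], [[-0.35, 0.93, 0.08], [-0.86, 0.49, 0.11], [-0.87, -0.49, 0.12]])
(np.float64(2.574363733019612e-05), (-1, 1, -1, -1, 1, 1), array([-0.14 ,  0.518,  0.347, -0.373, -0.005, -0.024]), [[-0.24, -0.01, -0.97], [-0.16, -0.06, -0.98], [-0.08, -0.1, -0.99]], [[0.06, 1.0, -0.03], [0.08, 0.99, -0.08], [0.04, 0.99, -0.11]])
(np.float64(4.111828606192106e-05), (-1, -1, 1, 1, 1, 1), array([ 0.174,  0.413,  0.291, -0.123, -0.124, -0.31 ]), [[0.23, 0.09, -0.97], [0.13, 0.11, -0.98], [0.05, 0.12, -0.99]], [[-0.45, 0.89, -0.03], [-0.91, 0.41, -0.08], [-0.83, -0.55, -0.11]])
(np.float64(4.111828606192106e-05), (-1, -1, 1, -1, 1, 1), array([ 0.174,  0.413,  0.291, -0.123, -0.124, -0.31 ]), [[0.23, 0.09, -0.97], [0.13, 0.11, -0.98], [0.05, 0.12, -0.99]], [[-0.05, 1.0, 0.08], [-0.02, 0.99, 0.11], [-0.03, 0.99, 0.12]])
```

Emit:
arm_command([
  {"dx":-0.03,"dy":0.01,"dz":-0.03,"wx":0,"wy":-0.15,"wz":0},
  {"dx":-0.06,"dy":0.02,"dz":-0.06,"wx":0,"wy":-0.3,"wz":0},
  {"dx":-0.09,"dy":0.03,"dz":-0.09,"wx":0,"wy":-0.45,"wz":0},
  {"dx":-0.12,"dy":0.04,"dz":-0.12,"wx":0,"wy":-0.6,"wz":0},
  {"dx":-0.15,"dy":0.04,"dz":-0.15,"wx":0,"wy":-0.66,"wz":0},
])

```text
clock: 1.6
tool_pos: [0.4694, -0.0227, 0.3634]
eef_rot: [-0.264, 0.657, -0.656, 0.262]
contact_force: [0.6, -1.1, 0.2]
opening: 1.001
```

```bash
python3 -c "
from h import *
st()
g=np.array([.5111,.0921,.157]); delta(g,Rtool(43.5,115,-1))"
```

```text
t 1.6 q [ 0.109  0.566 -0.245  2.062  0.254  0.544 -1.126] tcp [ 0.4694 -0.0227  0.3634] grasp [ 0.469  -0.0227  0.2164] Y [-0.003 -0.    -1.   ] Z [ 0.69  -0.723 -0.002] F [ 0.65 -1.05  0.24] M [-0.067 -0.094  0.006] op 1.001
tcp target [0.556 0.135 0.29 ] delta [-0.1717  0.0729 -0.0539] dist 0.194 turn/45 [ 0.002  0.004 -0.553] deg 24.9
```

```bash
python3 - <<'E'
from fit import *
s=r.get_state(); D.append((s["q"],s["tool_pos"],None))
Z=[[.238,-.971,0],[.237,-.971,0],[.237,-.971,0],[.69,-.723,0]]
for sg in itertools.product([1,-1],[1,-1],[1,-1],[1,-1],[1,-1],[1,-1]):
    dirs=[fk(q,[.36,.42,.4,.12,0,0],sg)[1].as_matrix() for q,_,_ in D]
    dn=max(abs(d[:,2]-[0,0,-1]).max() for d in dirs)
    zz=np.array([d.T@np.array(z) for d,z in zip(dirs,Z)]); 
    if dn<.1 : print(sg,dn,zz.round(3).tolist())
E
```

```text
(1, 1, 1, 1, 1, 1) 0.002884660574866081 [[0.887, -0.462, 0.002], [0.887, -0.46, 0.001], [0.887, -0.461, 0.0], [0.047, -0.998, -0.002]]
(1, 1, 1, -1, 1, 1) 0.0028846605748660825 [[0.613, -0.79, 0.002], [-0.055, -0.998, 0.001], [-0.862, -0.506, 0.0], [-0.804, 0.593, -0.002]]
(1, -1, -1, 1, 1, 1) 0.002785043595955613 [[1.0, 0.018, 0.002], [0.997, 0.076, 0.001], [0.999, 0.017, -0.0], [0.783, -0.621, -0.001]]
(1, -1, -1, -1, 1, 1) 0.002785043595955613 [[0.916, -0.401, 0.002], [0.478, -0.878, 0.001], [-0.518, -0.855, -0.0], [-0.976, -0.216, -0.001]]
(-1, 1, 1, 1, 1, 1) 0.002785043595955613 [[-0.997, 0.068, -0.002], [-0.829, -0.559, -0.001], [0.066, -0.997, 0.001], [-0.17, -0.985, -0.002]]
(-1, 1, 1, -1, 1, 1) 0.002785043595955613 [[-0.878, 0.478, -0.002], [-0.85, 0.526, -0.001], [-0.879, 0.475, 0.001], [-0.657, 0.753, -0.002]]
(-1, -1, -1, 1, 1, 1) 0.0028846605748660825 [[-0.909, -0.417, -0.002], [-0.411, -0.911, -0.001], [0.532, -0.846, 0.0], [0.63, -0.776, -0.002]]
(-1, -1, -1, -1, 1, 1) 0.002884660574866081 [[-1.0, 0.0, -0.002], [-1.0, 0.001, -0.001], [-1.0, -0.0, 0.0], [-0.999, 0.0, -0.002]]
```

```bash
cat > kin.py <<'E'
from fit import *
SG=(-1,-1,-1,-1,1,1)
def fkt(q,L=None):
    p,R=fk(q,LL if L is None else L,SG); M=R.as_matrix()
    return p,Ro.from_matrix(np.c_[np.cross(M[:,2],-M[:,0]),M[:,2],-M[:,0]])
s_=r.get_state(); D.append((s_["q"],s_["tool_pos"],None))
LL=least_squares(lambda L:np.concatenate([fk(q,L,SG)[0]-p for q,p,_ in D]+[1e-4*(L-np.array([.36,.42,.4,.12,0,0]))]),[.36,.42,.4,.12,0,0]).x
LO=np.array([-3.01,-.46,-1.47,.13,-1,.04,-2.66]);HI=np.array([3.01,2.08,1.51,2.56,4.14,2.09,2.66])
def ik(tp,Rt,q0,w=.01):
    def f(q):
        p,R=fkt(q); return np.concatenate([(p-tp)*10,(R.inv()*Rt).as_rotvec()*3,w*(q-q0)])
    o=least_squares(f,np.clip(q0,LO+.02,HI-.02),bounds=(LO+.01,HI-.01)); p,R=fkt(o.x)
    return o.x,np.linalg.norm(p-tp),np.degrees((R.inv()*Rt).magnitude())
E
python3 - <<'E'
from kin import *
print(LL.round(4),[np.abs(fkt(q)[0]-p).max().round(4) for q,p,_ in D])
rng=np.random.default_rng(0); q0=r.get_state()["q"]
def search(gp,yaws,pitch,N=12):
    for yaw in yaws:
        for fl in (-1,1):
            Rt=Rtool(yaw,pitch,fl); tp=np.array(gp)-.147*Rt.apply([0,1,0]); best=None
            for k in range(N):
                qs=q0 if k==0 else rng.uniform(LO,HI)
                q,e,a=ik(tp,Rt,qs,w=.001)
                if best is None or e+a/50<best[1]+best[2]/50: best=(q,e,a)
                if e<.002 and a<.5: break
            print(gp,yaw,pitch,fl,"ok" if best[1]<.003 and best[2]<1 else "--",best[0].round(2),best[1].round(4),best[2].round(1))
search((.52,-.295,.096),(-90,-60,-30,0,30),25)
search((.51,.307,.082),(-30,0,30,60,90),25)
E
```

```text
[4.9994 0.7184 0.37   4.9348 0.0767 0.219 ] [np.float64(0.0098), np.float64(0.0087), np.float64(0.0148), np.float64(0.0153)]
(0.52, -0.295, 0.096) -90 25 -1 -- [-1.41  1.64 -1.46  0.58  1.51  1.69  1.21] 0.017 52.6
(0.52, -0.295, 0.096) -90 25 1 -- [-1.41  1.64 -1.46  0.58  1.52  1.69 -1.93] 0.017 52.6
(0.52, -0.295, 0.096) -60 25 -1 -- [-1.95  1.68 -1.46  0.58  1.48  1.68  1.17] 0.0161 49.9
(0.52, -0.295, 0.096) -60 25 1 -- [-1.95  1.68 -1.46  0.58  1.48  1.68 -1.97] 0.0161 49.9
(0.52, -0.295, 0.096) -30 25 -1 -- [-2.51  1.69 -1.46  0.57  1.42  1.66  1.11] 0.0158 48.9
(0.52, -0.295, 0.096) -30 25 1 -- [-2.51  1.69 -1.46  0.57  1.42  1.66 -2.03] 0.0158 48.9
(0.52, -0.295, 0.096) 0 25 -1 -- [-3.    1.67 -1.46  0.64  1.36  1.63  1.04] 0.0161 49.9
(0.52, -0.295, 0.096) 0 25 1 -- [-3.    1.67 -1.46  0.64  1.36  1.63 -2.1 ] 0.0161 49.9
(0.52, -0.295, 0.096) 30 25 -1 -- [ 2.66  1.62 -1.46  0.55  1.31  1.62  1.02] 0.017 52.5
(0.52, -0.295, 0.096) 30 25 1 -- [ 2.66  1.62 -1.46  0.55  1.31  1.62 -2.13] 0.017 52.5
(0.51, 0.307, 0.082) -30 25 -1 -- [-2.45  1.65 -1.46  0.58  1.52  1.68  1.21] 0.017 52.7
(0.51, 0.307, 0.082) -30 25 1 -- [-2.45  1.65 -1.46  0.58  1.52  1.68 -1.93] 0.017 52.7
(0.51, 0.307, 0.082) 0 25 -1 -- [-3.    1.69 -1.46  0.58  1.48  1.67  1.17] 0.0161 50.0
(0.51, 0.307, 0.082) 0 25 1 -- [-3.    1.69 -1.46  0.58  1.48  1.67 -1.97] 0.0161 50.0
(0.51, 0.307, 0.082) 30 25 -1 -- [ 2.73  1.7  -1.46  0.57  1.43  1.65  1.11] 0.0158 48.9
(0.51, 0.307, 0.082) 30 25 1 -- [ 2.72  1.7  -1.46  0.57  1.43  1.65 -2.03] 0.0158 48.9
(0.51, 0.307, 0.082) 60 25 -1 -- [ 2.16  1.68 -1.46  0.56  1.37  1.63  1.05] 0.0161 49.9
(0.51, 0.307, 0.082) 60 25 1 -- [ 2.16  1.68 -1.46  0.56  1.37  1.63 -2.09] 0.0161 49.9
(0.51, 0.307, 0.082) 90 25 -1 -- [ 1.61  1.64 -1.46  0.55  1.32  1.61  1.02] 0.0169 52.5
(0.51, 0.307, 0.082) 90 25 1 -- [ 1.61  1.64 -1.46  0.55  1.32  1.61 -2.13] 0.0169 52.5
```

```bash
cat >> h.py <<'E'
import json
def log():
    s=r.get_state(); open("log.jsonl","a").write(json.dumps([s["q"].tolist(),s["tool_pos"].tolist(),s["eef_rot"].tolist()])+"\n")
_st=st
def st():
    log(); return _st()
E
python3 -c "
from h import *
st()"
```

```text
t 1.6 q [ 0.109  0.566 -0.245  2.062  0.254  0.544 -1.126] tcp [ 0.4694 -0.0227  0.3634] grasp [ 0.469  -0.0227  0.2164] Y [-0.003 -0.    -1.   ] Z [ 0.69  -0.723 -0.002] F [ 0.65 -1.05  0.24] M [-0.067 -0.094  0.006] op 1.001
```

Emit:
arm_command([
  {"dx":-0.03,"dy":0.01,"dz":-0.01,"wx":0,"wy":0,"wz":0.15},
  {"dx":-0.06,"dy":0.02,"dz":-0.02,"wx":0,"wy":0,"wz":0.3},
  {"dx":-0.09,"dy":0.02,"dz":-0.03,"wx":0,"wy":0,"wz":0.45},
  {"dx":-0.1,"dy":0.02,"dz":-0.04,"wx":0,"wy":0,"wz":0.6},
  {"dx":-0.1,"dy":0.02,"dz":-0.05,"wx":0,"wy":0,"wz":0.75},
])

```text
clock: 2.1
tool_pos: [0.501, 0.0824, 0.3345]
eef_rot: [-0.139, 0.718, -0.558, 0.393]
contact_force: [-0.7, 0.9, -1.1]
opening: 1.003
```

```bash
python3 -c "
from h import *
st()
g=np.array([.5111,.0921,.157]); delta(g,Rtool(43.5,115,-1))"
```

```text
t 2.1 q [ 0.19   0.681 -0.559  2.111  0.475  0.116 -1.451] tcp [0.501  0.0824 0.3345] grasp [0.5361 0.1323 0.2008] Y [ 0.239  0.34  -0.91 ] Z [ 0.719 -0.692 -0.069] F [-0.69  0.87 -1.1 ] M [-0.372  0.294  0.038] op 1.003
tcp target [0.556 0.135 0.29 ] delta [-0.0514  0.0713  0.0064] dist 0.088 turn/45 [ 0.091  0.06  -1.092] deg 49.4
```

Emit:
arm_command([
  {"dx":0,"dy":0,"dz":0,"wx":0,"wy":0,"wz":0.18},
  {"dx":0,"dy":0,"dz":0,"wx":0,"wy":0,"wz":0.36},
  {"dx":0,"dy":0,"dz":0,"wx":0,"wy":0,"wz":0.54},
  {"dx":0,"dy":0,"dz":0,"wx":0,"wy":0,"wz":0.72},
  {"dx":0,"dy":0,"dz":0,"wx":0,"wy":0,"wz":0.9},
])

```text
clock: 2.6
tool_pos: [0.4949, 0.0817, 0.3246]
eef_rot: [-0.113, 0.729, -0.522, 0.428]
contact_force: [-1.7, 0.5, -2.1]
opening: 0.999
```

```bash
python3 -c "
from h import *
st()"
```

```text
t 2.6 q [ 0.459  0.849 -1.01   2.152  1.579  0.316 -2.463] tcp [0.4949 0.0817 0.3246] grasp [0.5363 0.1447 0.1984] Y [ 0.282  0.428 -0.858] Z [ 0.742 -0.665 -0.088] F [-1.66  0.46 -2.06] M [-0.518  0.372  0.075] op 0.999
```

```bash
cat > kin.py <<'E'
from fit import rz,ry
from h import *
from scipy.optimize import least_squares
D=[([1.36478987,0.68996042,-0.1945132,1.56636013,0.15732512,0.90249955,-0.21508356],[0.14833627,-0.60679557,0.40392016]),
([1.035,.503,-.184,1.997,.145,.655,-.574],[.2543,-.4047,.4046]),([.513,.427,-.157,2.168,.123,.554,-1.066],[.3596,-.204,.4046])]
D+=[(a[0],a[1]) for a in map(json.loads,open("log.jsonl"))]
def frames(q):
    R1=rz(-q[0]);R2=R1*ry(q[1]);R3=R2*rz(-q[2]);R4=R3*ry(q[3]);R5=R4*rz(-q[4]);R6=R5*ry(q[5]);R7=R6*rz(-q[6]); return R1,R2,R3,R4,R5,R6,R7
# unknown: base z ; R1: y ; R3: x,y,z ; R5: x,y,z ; R6(7): x,y,z
def A(q):
    R1,R2,R3,R4,R5,R6,R7=[x.as_matrix() for x in frames(q)]
    return np.c_[[0,0,1],R1[:,1],R3,R5,R6]
P0=np.array([.36,0, 0,0,.42, 0,0,.40, 0,0,.12])
M_=np.vstack([A(q) for q,_ in D]); b_=np.concatenate([p for _,p in D]); lam=2e-3
LL=P0+np.linalg.solve(M_.T@M_+lam**2*np.eye(11),M_.T@(b_-M_@P0))
def fkt(q):
    M=frames(q)[-1].as_matrix(); return A(q)@LL,Ro.from_matrix(np.c_[np.cross(M[:,2],-M[:,0]),M[:,2],-M[:,0]])
LO=np.array([-3.01,-.46,-1.47,.13,-1,.04,-2.66]);HI=np.array([3.01,2.08,1.51,2.56,4.14,2.09,2.66])
def ik(tp,Rt,q0,w=.01):
    def f(q):
        p,R=fkt(q); return np.concatenate([(p-tp)*10,(R.inv()*Rt).as_rotvec()*3,w*(q-q0)])
    o=least_squares(f,np.clip(q0,LO+.02,HI-.02),bounds=(LO+.01,HI-.01)); p,R=fkt(o.x)
    return o.x,np.linalg.norm(p-tp),np.degrees((R.inv()*Rt).magnitude())
E
python3 - <<'E'
from kin import *
print(LL.round(4),[np.abs(fkt(q)[0]-p).max().round(4) for q,p in D])
for a in map(json.loads,open("log.jsonl")): print(np.degrees((fkt(a[0])[1].inv()*Ro.from_quat(a[2])).magnitude()))
E
```

```text
[ 3.470e-01 -1.890e-02  2.000e-04 -2.680e-02  5.633e-01 -0.000e+00
 -2.000e-04  3.449e-01  1.000e-04 -2.000e-04  1.599e-01] [np.float64(0.0001), np.float64(0.0003), np.float64(0.0002), np.float64(0.0001), np.float64(0.0), np.float64(0.0)]
2.4065262988005676e-14
3.5130374691669575e-14
4.220231732853424e-14
```

```bash
python3 - <<'E'
from kin import *
rng=np.random.default_rng(0)
def sols(gp,yaw,pitch,fl,N=25):
    Rt=Rtool(yaw,pitch,fl); tp=np.array(gp)-.147*Rt.apply([0,1,0]); out=[]
    for k in range(N):
        q,e,a=ik(tp,Rt,rng.uniform(LO,HI),w=.002)
        if e<.003 and a<.6 and not any(np.abs(q-o).max()<.5 for o in out): out.append(q)
    return out
for gp,yaws,nm in (((.52,-.295,.096),(-60,-30,0,30),"board"),((.51,.307,.082),(-30,0,30,60),"tray")):
  for yaw in yaws:
    for pitch in (25,45):
      o=sols(gp,yaw,pitch,1,14)
      print(nm,yaw,pitch,len(o),[x.round(2).tolist() for x in o[:3]])
g=(.5111,.0921,.027)
for pitch in (115,90):
  for fl in (1,-1):
    o=sols(g,43.5,pitch,fl,14); print("grab",pitch,fl,[x.round(2).tolist() for x in o[:3]])
E
```

```text
board -60 25 3 [[0.57, 1.41, -0.9, 2.33, 2.23, 2.08, -1.31], [-0.58, 1.89, 1.35, 2.39, 3.41, 0.92, 2.65], [-0.11, 1.26, 0.21, 2.37, 2.31, 1.25, -2.11]]
board -60 45 5 [[0.75, 1.25, -1.08, 2.26, 2.07, 1.66, -1.03], [-0.2, 1.13, 0.62, 2.31, 2.94, 0.65, -2.46], [-0.44, 1.62, 1.39, 2.32, 3.88, 1.01, 2.65]]
board -30 25 3 [[0.28, 1.35, 0.14, 2.55, 3.01, 1.86, -1.82], [0.76, 1.39, -0.64, 2.52, 2.96, 1.88, -1.01], [1.09, 1.77, -1.37, 2.51, 2.97, 1.93, -0.13]]
board -30 45 2 [[1.06, 1.38, -1.27, 2.39, 2.41, 1.51, -0.43], [0.46, 1.01, -0.11, 2.42, 2.97, 1.08, -1.51]]
board 0 25 3 [[1.13, 1.29, -0.58, 2.35, 3.61, 1.1, -0.8], [1.52, 1.78, -1.46, 2.33, 2.76, 0.94, 0.45], [0.52, 1.31, 0.39, 2.38, 3.87, 1.77, -1.53]]
board 0 45 3 [[1.15, 1.12, -0.81, 2.27, 2.96, 0.67, -0.47], [0.71, 0.99, -0.07, 2.3, 3.69, 0.87, -1.4], [1.31, 1.31, -1.17, 2.27, 2.53, 0.79, 0.08]]
board 30 25 2 [[1.56, 1.56, -1.25, 1.95, 1.0, 0.17, 2.29], [1.51, 1.45, -1.09, 1.96, -0.53, 0.09, -2.5]]
board 30 45 2 [[1.26, 1.13, -0.81, 1.98, -0.99, 0.07, -2.31], [1.3, 1.17, -0.89, 1.98, 0.45, 0.05, 2.55]]
tray -30 25 4 [[-1.68, 1.64
[... 1026 characters left out ...]
]]
tray 60 45 4 [[0.32, 1.55, -1.46, 2.27, 2.32, 1.04, 0.44], [-0.91, 1.37, 0.99, 2.33, 4.0, 1.68, -2.12], [-0.01, 1.1, -0.64, 2.29, 3.17, 0.72, -0.71]]
grab 115 1 [[-0.49, 1.08, 0.23, 1.68, -0.04, 0.8, 2.03], [0.16, 1.33, -1.11, 1.64, 1.09, 1.48, 1.04], [-0.1, 1.11, -0.5, 1.65, 0.69, 1.04, 1.36]]
grab 115 -1 [[-0.14, 1.09, -0.41, 1.65, 0.62, 0.99, -1.72], [-0.44, 1.07, 0.14, 1.67, 0.07, 0.81, -1.22], [-0.72, 1.21, 0.71, 1.69, -0.6, 0.9, -0.59]]
grab 90 1 [[0.09, 1.02, -0.61, 2.0, 1.21, 0.55, 0.92], [-0.19, 0.95, -0.13, 2.02, 0.54, 0.21, 1.53]]
grab 90 -1 [[0.34, 1.24, -1.14, 1.99, 1.42, 1.05, -2.35], [-0.43, 0.98, 0.27, 2.03, -0.99, 0.27, -0.11], [-0.2, 0.95, -0.11, 2.02, 0.49, 0.2, -1.55]]
```

Emit:
arm_command([
  {"dx":0,"dy":0,"dz":0,"wx":0,"wy":-0.19,"wz":0},
  {"dx":0,"dy":0,"dz":0,"wx":0,"wy":-0.38,"wz":0},
  {"dx":0,"dy":0,"dz":0,"wx":0,"wy":-0.57,"wz":0},
  {"dx":0,"dy":0,"dz":0,"wx":0,"wy":-0.76,"wz":0},
  {"dx":0,"dy":0,"dz":0,"wx":0,"wy":-0.95,"wz":0},
])

```text
clock: 3.1
tool_pos: [0.4949, 0.0813, 0.324]
eef_rot: [-0.298, 0.522, -0.444, 0.665]
contact_force: [0.4, 0.6, 0.6]
opening: 0.999
```

```bash
python3 -c "
from h import *
st()"
```

```text
t 3.1 q [ 0.415  0.811 -0.914  2.153  1.59   0.233 -1.731] tcp [0.4949 0.0813 0.324 ] grasp [0.5359 0.1443 0.1977] Y [ 0.279  0.429 -0.859] Z [ 0.958 -0.068  0.278] F [0.38 0.62 0.58] M [-0.433  0.139 -0.   ] op 0.999
```

Emit:
arm_command([
  {"dx":0,"dy":0,"dz":0,"wx":0,"wy":-0.19,"wz":0},
  {"dx":0,"dy":0,"dz":0,"wx":0,"wy":-0.38,"wz":0},
  {"dx":0,"dy":0,"dz":0,"wx":0,"wy":-0.57,"wz":0},
  {"dx":0,"dy":0,"dz":0,"wx":0,"wy":-0.76,"wz":0},
  {"dx":0,"dy":0,"dz":0,"wx":0,"wy":-0.95,"wz":0},
])

```text
clock: 3.6
tool_pos: [0.4949, 0.0814, 0.3241]
eef_rot: [-0.439, 0.244, -0.305, 0.809]
contact_force: [0.1, -1.1, -0.5]
opening: 1.002
```

Emit:
arm_command([
  {"dx":0,"dy":0,"dz":0,"wx":0,"wy":-0.19,"wz":0},
  {"dx":0,"dy":0,"dz":0,"wx":0,"wy":-0.38,"wz":0},
  {"dx":0,"dy":0,"dz":0,"wx":0,"wy":-0.57,"wz":0},
  {"dx":0,"dy":0,"dz":0,"wx":0,"wy":-0.76,"wz":0},
  {"dx":0,"dy":0,"dz":0,"wx":0,"wy":-0.95,"wz":0},
])

```text
clock: 4.1
tool_pos: [0.4949, 0.0814, 0.3241]
eef_rot: [-0.52, -0.068, -0.124, 0.842]
contact_force: [-0.2, -0.4, -0.3]
opening: 0.999
```

```bash
python3 -c "
from h import *
st()
g=np.array([.5111,.0921,.157]); delta(g,Rtool(43.5,115,1)); delta(g,Rtool(43.5,110,1))"
```

```text
t 4.1 q [ 0.293  0.738 -0.686  2.159  1.897  0.056 -0.563] tcp [0.4949 0.0814 0.3241] grasp [0.5359 0.1445 0.1978] Y [ 0.279  0.429 -0.859] Z [0.014 0.893 0.45 ] F [-0.19 -0.44 -0.25] M [-0.345  0.05   0.059] op 0.999
tcp target [0.556 0.135 0.29 ] delta [0.0433 0.0691 0.0333] dist 0.088 turn/45 [-0.66  -0.949  1.076] deg 71.1
tcp target [0.548 0.127 0.295] delta [0.0373 0.059  0.0281] dist 0.075 turn/45 [-0.614 -0.971  0.973] deg 67.8
```

Emit:
arm_command([
  {"dx":0.005,"dy":0.008,"dz":0.004,"wx":-0.08,"wy":-0.114,"wz":0.129},
  {"dx":0.01,"dy":0.016,"dz":0.008,"wx":-0.16,"wy":-0.228,"wz":0.258},
  {"dx":0.015,"dy":0.024,"dz":0.012,"wx":-0.24,"wy":-0.342,"wz":0.387},
  {"dx":0.02,"dy":0.032,"dz":0.016,"wx":-0.32,"wy":-0.456,"wz":0.516},
  {"dx":0.025,"dy":0.04,"dz":0.02,"wx":-0.4,"wy":-0.57,"wz":0.645},
])

```text
clock: 4.6
tool_pos: [0.5301, 0.1124, 0.3048]
eef_rot: [-0.604, -0.092, 0.012, 0.792]
contact_force: [1.6, 0.7, -1.0]
opening: 1.001
```

```bash
python3 -c "
from h import *
st()
g=np.array([.5111,.0921,.157]); delta(g,Rtool(43.5,115,1)); delta(g,Rtool(43.5,110,1))"
```

```text
t 4.6 q [ 0.324  0.899 -0.971  1.955  0.985  0.583  0.53 ] tcp [0.5301 0.1124 0.3048] grasp [0.5436 0.1522 0.164 ] Y [ 0.092  0.27  -0.958] Z [-0.16   0.954  0.254] F [ 1.65  0.7  -0.99] M [-0.25  -0.114 -0.063] op 1.001
tcp target [0.556 0.135 0.29 ] delta [0.0266 0.0225 0.0135] dist 0.037 turn/45 [-0.433 -0.707  0.8  ] deg 51.9
tcp target [0.548 0.127 0.295] delta [0.0178 0.0148 0.0083] dist 0.025 turn/45 [-0.4   -0.722  0.693] deg 48.5
```

Emit:
arm_command([
  {"dx":0.004,"dy":0.004,"dz":0.002,"wx":-0.07,"wy":-0.115,"wz":0.13},
  {"dx":0.008,"dy":0.007,"dz":0.004,"wx":-0.14,"wy":-0.23,"wz":0.26},
  {"dx":0.013,"dy":0.011,"dz":0.006,"wx":-0.21,"wy":-0.345,"wz":0.39},
  {"dx":0.017,"dy":0.014,"dz":0.008,"wx":-0.28,"wy":-0.46,"wz":0.52},
  {"dx":0.021,"dy":0.018,"dz":0.01,"wx":-0.35,"wy":-0.575,"wz":0.65},
])

```text
clock: 5.1
tool_pos: [0.5516, 0.1299, 0.2928]
eef_rot: [0.69, 0.112, -0.329, -0.635]
contact_force: [0.5, -0.1, 0.3]
opening: 0.999
```

```bash
python3 -c "
from h import *
st()
g=np.array([.5111,.0921,.127]); delta(g,Rtool(43.5,115,1))"
```

```text
t 5.1 q [ 0.172  1.024 -1.005  1.675  0.806  1.305  1.109] tcp [0.5516 0.1299 0.2928] grasp [0.5128 0.105  0.1532] Y [-0.264 -0.169 -0.95 ] Z [-0.596  0.803  0.023] F [ 0.49 -0.09  0.26] M [ 0.282 -0.357 -0.008] op 0.999
tcp target [0.556 0.135 0.26 ] delta [0.0165 0.0289 0.0006] dist 0.033 turn/45 [-0.084 -0.132  0.152] deg 9.8
```

Emit:
arm_command([
  {"dx":0.006,"dy":0.01,"dz":0,"wx":-0.03,"wy":-0.045,"wz":0.05},
  {"dx":0.011,"dy":0.02,"dz":0,"wx":-0.06,"wy":-0.09,"wz":0.1},
  {"dx":0.0165,"dy":0.029,"dz":0,"wx":-0.084,"wy":-0.132,"wz":0.152},
  {"dx":0.0165,"dy":0.029,"dz":0,"wx":-0.084,"wy":-0.132,"wz":0.152},
  {"dx":0.0165,"dy":0.029,"dz":0,"wx":-0.084,"wy":-0.132,"wz":0.152},
])

```text
clock: 5.6
tool_pos: [0.5562, 0.1348, 0.2604]
eef_rot: [0.698, 0.114, -0.395, -0.586]
contact_force: [-0.9, 0.3, -0.1]
opening: 1.001
```

```bash
python3 - <<'E'
from h import *
F=[]
for i in range(6):
    im=r.snapshot("scene" if i%2 else "top"); s=r.get_state(); F.append(np.r_[s["contact_force"],s["moment"]])
    if i<2: cv2.imwrite(f"pics/g{i}.png",cv2.resize(im[:,:,::-1][130:330,200:440] if i else im[:,:,::-1][130:280,200:400],None,fx=3,fy=3))
st(); print("pre F",np.mean(F,0).round(3),np.std(F,0).round(2)); delta([.5111,.0921,.027],Rtool(43.5,115,1))
E
```

```text
t 5.9 q [ 0.113  1.083 -0.959  1.637  0.845  1.399  1.188] tcp [0.5564 0.1345 0.2611] grasp [0.5118 0.0923 0.1275] Y [-0.303 -0.287 -0.909] Z [-0.685  0.728 -0.001] F [-0.22  0.06 -0.75] M [ 0.348 -0.395  0.01 ] op 1.0
pre F [-0.051 -0.151 -0.218  0.354 -0.405  0.01 ] [0.4  0.64 0.45 0.01 0.02 0.03]
tcp target [0.556 0.135 0.16 ] delta [0.0422 0.0916 0.0005] dist 0.101 turn/45 [-0.001 -0.005  0.007] deg 0.4
```

View pics/g0.png

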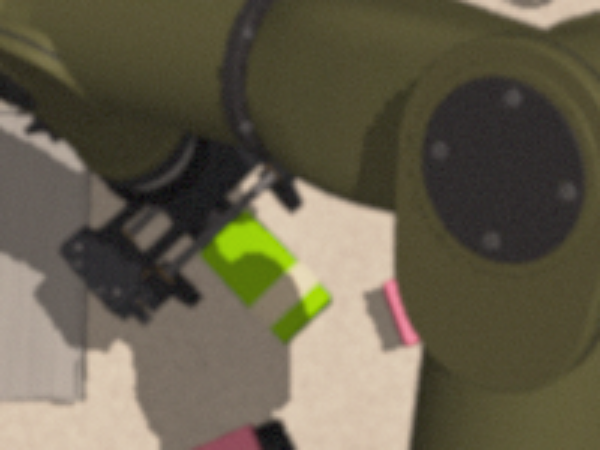

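View pics/g1.png

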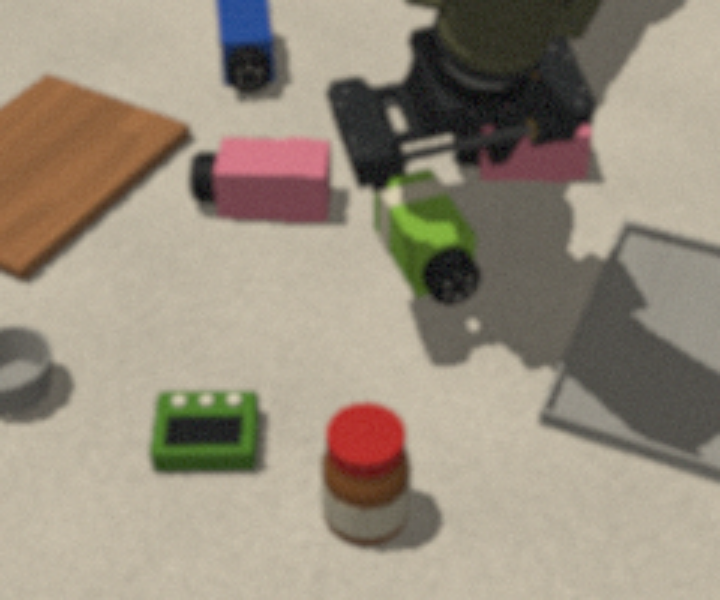

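The fingers straddle the green body and sit along its axis, and the gripper is clear of the pink shaker. I'll descend and grip.

Emit:
arm_command([
  {"dx":0.01,"dy":0.022,"dz":0,"wx":0,"wy":0,"wz":0},
  {"dx":0.02,"dy":0.044,"dz":0,"wx":0,"wy":0,"wz":0},
  {"dx":0.03,"dy":0.066,"dz":0,"wx":0,"wy":0,"wz":0},
  {"dx":0.038,"dy":0.082,"dz":0,"wx":0,"wy":0,"wz":0},
  {"dx":0.042,"dy":0.091,"dz":0,"wx":0,"wy":0,"wz":0},
])

```text
clock: 6.4
tool_pos: [0.5562, 0.1345, 0.1591]
eef_rot: [0.698, 0.114, -0.396, -0.586]
contact_force: [-0.4, 0.2, -0.5]
opening: 1.001
```

```bash
python3 - <<'E'
from h import *
st(); delta([.5111,.0921,.027],Rtool(43.5,115,1))
E
```

```text
t 6.4 q [ 0.085  1.228 -0.89   1.643  0.961  1.291  1.13 ] tcp [0.5562 0.1345 0.1591] grasp [0.5114 0.0923 0.0256] Y [-0.305 -0.288 -0.908] Z [-0.686  0.728 -0.   ] F [-0.36  0.17 -0.49] M [ 0.359 -0.375 -0.021] op 1.001
tcp target [0.556 0.135 0.16 ] delta [-0.0003 -0.0011  0.0003] dist 0.001 turn/45 [-0.002 -0.004  0.005] deg 0.3
```

Emit:
arm_command([
  {"dx":0,"dy":0,"dz":0,"wx":0,"wy":0,"wz":0},
  {"dx":0,"dy":0,"dz":0,"wx":0,"wy":0,"wz":0},
  {"dx":0,"dy":0,"dz":0,"wx":0,"wy":0,"wz":0},
  {"dx":0,"dy":0,"dz":0,"wx":0,"wy":0,"wz":0},
  {"dx":0,"dy":0,"dz":0,"wx":0,"wy":0,"wz":0},
], claw=-1, grip_force=40)

```text
clock: 6.9
tool_pos: [0.5566, 0.135, 0.1612]
eef_rot: [0.698, 0.115, -0.395, -0.586]
contact_force: [0.6, 0.0, 2.9]
opening: 0.613
```

```bash
python3 - <<'E'
from h import *
st()
E
```

```text
t 6.9 q [ 0.085  1.225 -0.892  1.642  0.96   1.291  1.131] tcp [0.5566 0.135  0.1612] grasp [0.5121 0.0929 0.0276] Y [-0.303 -0.287 -0.909] Z [-0.686  0.728 -0.001] F [0.61 0.03 2.93] M [ 0.417 -0.298 -0.095] op 0.613
```

Emit:
arm_command([
  {"dx":-0.004,"dy":-0.009,"dz":0,"wx":0,"wy":0,"wz":0},
  {"dx":-0.012,"dy":-0.026,"dz":0,"wx":0,"wy":0,"wz":0},
  {"dx":-0.022,"dy":-0.047,"dz":0,"wx":0,"wy":0,"wz":0},
  {"dx":-0.033,"dy":-0.071,"dz":0,"wx":0,"wy":0,"wz":0},
  {"dx":-0.042,"dy":-0.091,"dz":0,"wx":0,"wy":0,"wz":0},
])

```text
clock: 7.4
tool_pos: [0.5562, 0.135, 0.2633]
eef_rot: [0.698, 0.115, -0.395, -0.586]
contact_force: [-0.6, -0.5, -2.8]
opening: 0.607
```

Emit:
arm_command([
  {"dx":0,"dy":0,"dz":0,"wx":0,"wy":0,"wz":0},
  {"dx":0,"dy":0,"dz":0,"wx":0,"wy":0,"wz":0},
  {"dx":0,"dy":0,"dz":0,"wx":0,"wy":0,"wz":0},
  {"dx":0,"dy":0,"dz":0,"wx":0,"wy":0,"wz":0},
  {"dx":0,"dy":0,"dz":0,"wx":0,"wy":0,"wz":0},
])

```text
clock: 7.9
tool_pos: [0.5561, 0.1346, 0.2597]
eef_rot: [0.698, 0.114, -0.396, -0.586]
contact_force: [0.5, -0.5, -3.9]
opening: 0.614
```

```bash
python3 - <<'E'
from h import *
F=[];T=[]
for i in range(12):
    im=r.snapshot("scene" if i%2 else "top"); s=r.get_state(); F.append(np.r_[s["contact_force"],s["moment"]]);T.append(s["joint_torque"])
    if i<2: cv2.imwrite(f"pics/l{i}.png",cv2.resize(im[:,:,::-1][130:330,200:440] if i else im[:,:,::-1][130:280,200:400],None,fx=3,fy=3))
st(); print("F",np.mean(F,0).round(3),np.std(F,0).round(2)); print(np.array(F)[:,2].round(2))
E
```

```text
t 8.5 q [ 0.112  1.083 -0.958  1.637  0.845  1.399  1.189] tcp [0.5563 0.1348 0.2607] grasp [0.5116 0.0926 0.1271] Y [-0.304 -0.287 -0.908] Z [-0.686  0.728 -0.001] F [-0.17 -0.34 -3.55] M [ 0.534 -0.564 -0.007] op 0.612
F [-2.430e-01  6.000e-03 -2.853e+00  5.650e-01 -5.970e-01  1.000e-03] [0.33 0.4  0.57 0.03 0.03 0.02]
[-3.32 -2.46 -2.28 -1.98 -3.35 -3.37 -1.97 -3.15 -3.01 -2.35 -3.44 -3.55]
```

View pics/l1.png

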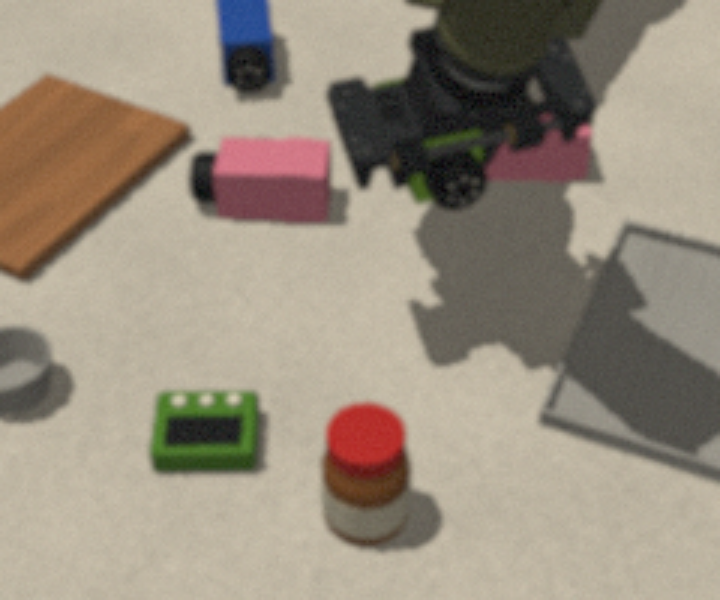

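```bash
python3 - <<'E'
from h import *
F=[]
for i in range(60):
    r.snapshot("top"); s=r.get_state(); F.append(np.r_[s["contact_force"],s["moment"]])
st(); F=np.array(F); print("F",F.mean(0).round(3),F.std(0).round(2),F.std(0)[2]/60**.5)
E
```

```text
t 11.5 q [ 0.112  1.083 -0.958  1.637  0.845  1.399  1.189] tcp [0.5563 0.1348 0.2606] grasp [0.5116 0.0925 0.1271] Y [-0.304 -0.287 -0.908] Z [-0.686  0.728 -0.001] F [-0.46 -0.63 -2.49] M [ 0.601 -0.578  0.03 ] op 0.61
F [-1.020e-01 -3.400e-02 -2.761e+00  5.640e-01 -6.110e-01  2.000e-03] [0.47 0.49 0.41 0.02 0.03 0.03] 0.05301451419775304
```

```bash
python3 - <<'E'
from kin import *
q00=r.get_state()["q"]
for yaw1 in (30,43.5,60):
    q=q00; print("yaw",yaw1)
    for f in np.linspace(0,1,10):
        gp=np.array([.5116,.0926,.127])*(1-f)+np.array([.51,.300,.22])*f
        Rt=Rtool(43.5+(yaw1-43.5)*f,115-90*f,1); qn,e,a=ik(gp-.147*Rt.apply([0,1,0]),Rt,q,w=.02)
        print(round(f,2),qn.round(2),round(e,4),round(a,1),"maxstep",np.abs(qn-q).max().round(2)); q=qn
    Rt=Rtool(yaw1,25,1); print(ik(np.array([.51,.3,.083])-.147*Rt.apply([0,1,0]),Rt,q,w=.01))
delta([.51,.25,.22],Rtool(43.5,70,1))
E
```

```text
yaw 30
0.0 [ 0.11  1.08 -0.96  1.63  0.84  1.4   1.19] 0.0 0.0 maxstep 0.01
0.11 [ 0.15  1.03 -1.01  1.74  0.89  1.24  1.1 ] 0.0 0.0 maxstep 0.17
0.22 [ 0.19  0.97 -1.05  1.86  0.98  1.06  0.97] 0.0 0.0 maxstep 0.18
0.33 [ 0.22  0.92 -1.07  1.97  1.12  0.88  0.79] 0.0 0.0 maxstep 0.18
0.44 [ 0.23  0.9  -1.09  2.1   1.39  0.75  0.49] 0.0 0.0 maxstep 0.3
0.56 [ 0.25  0.94 -1.2   2.22  1.74  0.81  0.12] 0.0 0.0 maxstep 0.37
0.67 [ 0.24  1.02 -1.31  2.34  2.03  1.   -0.17] 0.0 0.0 maxstep 0.29
0.78 [ 0.18  1.1  -1.36  2.45  2.25  1.25 -0.38] 0.0 0.0 maxstep 0.25
0.89 [ 0.07  1.19 -1.35  2.54  2.43  1.55 -0.52] 0.0 0.0 maxstep 0.29
1.0 [ 0.    1.38 -1.46  2.55  2.57  1.86 -0.4 ] 0.0143 0.6 maxstep 0.31
(array([-0.01225569,  1.68344609, -1.173549  ,  2.51434646,  2.99780147,
        1.93812775, -0.345414  ]), np.float64(2.526468878060065e-06), np.float64(0.0005658777951000688))
yaw 43.5
0.0 [ 0.11  1.08 -0.96  1.63  0.84  1.4   1.19] 0.0 0.0 maxstep 0.01
0.11 [ 0.15  1.03 -1.01  1.74  0.9   1.24  1.12] 0.0 0.0 maxstep 0.17
0.22 [ 0.19  0.98 -1.06  1.86  0.99  1.07  1.01] 0.0 0.0 maxstep 0.
[... 969 characters left out ...]
  0.94 -1.15  2.07  1.33  0.76  0.81] 0.0 0.0 maxstep 0.2
0.56 [ 0.34  0.97 -1.24  2.17  1.62  0.71  0.59] 0.0 0.0 maxstep 0.29
0.67 [ 0.4   1.08 -1.37  2.25  1.91  0.76  0.4 ] 0.0 0.0 maxstep 0.29
0.78 [ 0.43  1.2  -1.46  2.32  2.16  0.84  0.28] 0.0 0.0 maxstep 0.25
0.89 [ 0.43  1.28 -1.46  2.38  2.45  0.86  0.15] 0.0 0.0 maxstep 0.29
1.0 [ 0.43  1.39 -1.46  2.41  2.71  0.89  0.09] 0.0 0.0 maxstep 0.26
(array([ 0.44469932,  1.69988074, -1.29492508,  2.33810724,  2.95158104,
        0.90314136,  0.22185112]), np.float64(1.4510570086510976e-06), np.float64(0.00028590882836690223))
tcp target [0.474 0.215 0.358] delta [-0.0453 -0.0866  0.1154] dist 0.151 turn/45 [ 0.    -0.004 -0.994] deg 44.7
```

```bash
python3 - <<'E'
from h import *
delta([.52,.2,.20],Rtool(50,75,1))
E
```

```text
tcp target [0.496 0.171 0.342] delta [-0.0517 -0.0658  0.0679] dist 0.108 turn/45 [-0.012 -0.151 -0.882] deg 40.3
```

Emit:
arm_command([
  {"dx":-0.01,"dy":-0.013,"dz":0.014,"wx":0,"wy":-0.03,"wz":-0.176},
  {"dx":-0.02,"dy":-0.026,"dz":0.028,"wx":0,"wy":-0.06,"wz":-0.352},
  {"dx":-0.03,"dy":-0.039,"dz":0.041,"wx":0,"wy":-0.09,"wz":-0.528},
  {"dx":-0.041,"dy":-0.052,"dz":0.055,"wx":-0.01,"wy":-0.12,"wz":-0.704},
  {"dx":-0.052,"dy":-0.066,"dz":0.068,"wx":-0.012,"wy":-0.15,"wz":-0.88},
])

```text
clock: 12.0
tool_pos: [0.4943, 0.1708, 0.3429]
eef_rot: [-0.596, -0.381, 0.212, 0.675]
contact_force: [0.4, -0.5, -2.7]
opening: 0.608
```

```bash
python3 - <<'E'
from h import *
st(); delta([.53,.27,.20],Rtool(55,50,1));delta([.535,.315,.20],Rtool(60,25,1))
E
```

```text
t 12.0 q [ 0.259  0.872 -1.147  2.015  1.201  0.759  0.894] tcp [0.4943 0.1708 0.3429] grasp [0.519  0.2002 0.201 ] Y [ 0.168  0.2   -0.965] Z [-0.766  0.642 -0.   ] F [ 0.36 -0.46 -2.68] M [-0.275 -0.058  0.014] op 0.608
tcp target [0.476 0.193 0.313] delta [-0.0033  0.0305  0.0282] dist 0.042 turn/45 [ 0.052 -0.099 -0.552] deg 25.3
tcp target [0.468 0.2   0.262] delta [-0.0159  0.0794  0.0384] dist 0.09 turn/45 [ 0.147 -0.175 -1.105] deg 50.8
```

Tracking well. Next tilt step.

Emit:
arm_command([
  {"dx":-0.001,"dy":0.006,"dz":0.006,"wx":0.01,"wy":-0.02,"wz":-0.11},
  {"dx":-0.001,"dy":0.012,"dz":0.011,"wx":0.02,"wy":-0.04,"wz":-0.22},
  {"dx":-0.002,"dy":0.018,"dz":0.017,"wx":0.03,"wy":-0.06,"wz":-0.33},
  {"dx":-0.003,"dy":0.024,"dz":0.023,"wx":0.04,"wy":-0.08,"wz":-0.44},
  {"dx":-0.003,"dy":0.0305,"dz":0.028,"wx":0.052,"wy":-0.099,"wz":-0.552},
])

```text
clock: 12.5
tool_pos: [0.4767, 0.1924, 0.3122]
eef_rot: [-0.479, -0.521, 0.092, 0.7]
contact_force: [0.9, -0.3, -4.1]
opening: 0.609
```

```bash
python3 - <<'E'
from h import *
st(); delta([.535,.315,.18],Rtool(60,25,1))
E
```

```text
t 12.5 q [ 0.318  1.025 -1.246  2.218  2.105  0.645  0.217] tcp [0.4767 0.1924 0.3122] grasp [0.531  0.2695 0.1994] Y [ 0.37   0.524 -0.767] Z [-0.818  0.575 -0.002] F [ 0.86 -0.26 -4.09] M [-0.714  0.521  0.058] op 0.609
tcp target [0.468 0.2   0.242] delta [-0.044   0.0545  0.0111] dist 0.071 turn/45 [ 0.091 -0.068 -0.557] deg 25.6
```

Emit:
arm_command([
  {"dx":-0.009,"dy":0.011,"dz":0.002,"wx":0.018,"wy":-0.014,"wz":-0.11},
  {"dx":-0.018,"dy":0.022,"dz":0.004,"wx":0.036,"wy":-0.028,"wz":-0.22},
  {"dx":-0.027,"dy":0.033,"dz":0.006,"wx":0.054,"wy":-0.042,"wz":-0.33},
  {"dx":-0.036,"dy":0.044,"dz":0.009,"wx":0.072,"wy":-0.055,"wz":-0.44},
  {"dx":-0.044,"dy":0.0545,"dz":0.011,"wx":0.091,"wy":-0.068,"wz":-0.557},
])

```text
clock: 13.0
tool_pos: [0.4687, 0.1995, 0.2407]
eef_rot: [-0.327, -0.626, -0.031, 0.707]
contact_force: [0.3, 0.9, -2.9]
opening: 0.61
```

```bash
python3 - <<'E'
from h import *
for n in ("scene","top"):
    im=r.snapshot(n); cv2.imwrite(f"pics/t_{n}.png",cv2.resize(im[:,:,::-1][110:310,300:540] if n=="scene" else im[:,:,::-1][120:300,130:370],None,fx=3,fy=3,interpolation=cv2.INTER_CUBIC))
st(); delta([.535,.315,.18],Rtool(60,25,1))
E
```

```text
t 13.1 q [ 0.411  1.483 -1.398  2.319  2.764  0.849  0.137] tcp [0.4679 0.1989 0.2375] grasp [0.534  0.314  0.1742] Y [ 0.449  0.783 -0.43 ] Z [-0.865  0.502  0.01 ] F [-0.68 -0.23 -3.47] M [-1.162  0.6    0.016] op 0.61
tcp target [0.468 0.2   0.242] delta [ 0.0046 -0.0012  0.    ] dist 0.005 turn/45 [-0.003 -0.013 -0.011] deg 0.8
```

View pics/t_scene.png

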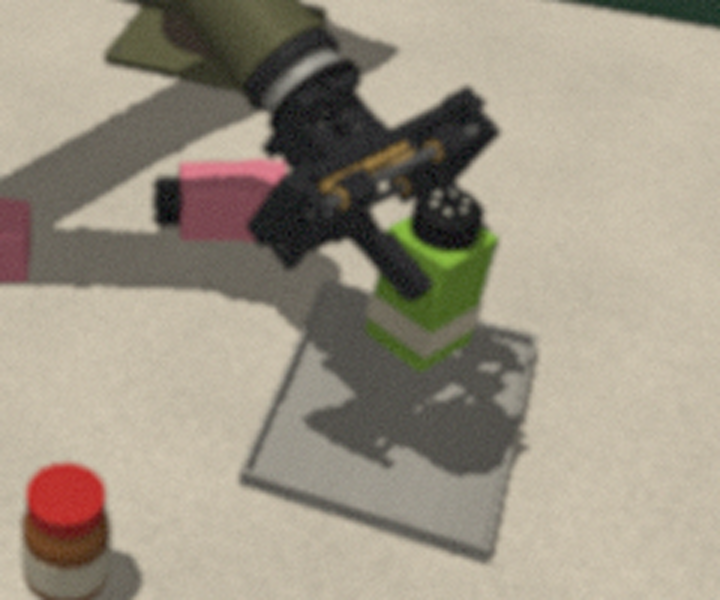

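View pics/t_top.png

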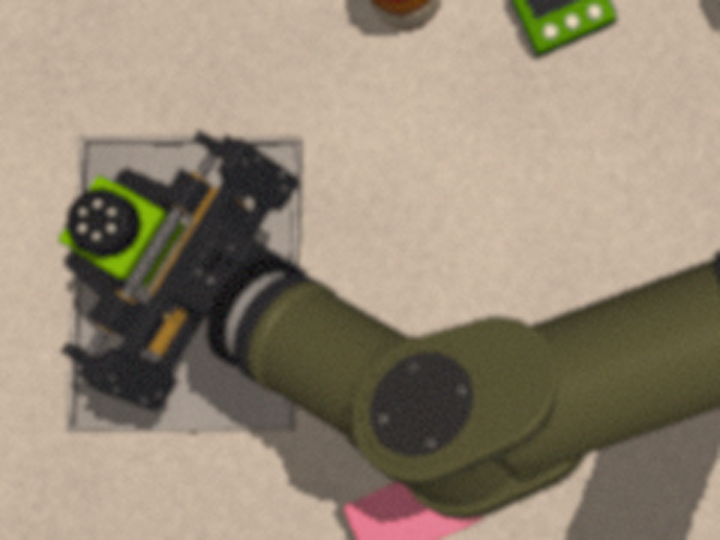

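The shaker is upright over the tray with its cap up. I'll check its tilt from the visible vertical edges.

```bash
python3 - <<'E'
from h import *
for n,t,b in (("right",(497,238),(473,345)),("front",(432,272),(421,370))):
    T=onz("scene",300+t[0]/3,110+t[1]/3,.194);B=onz("scene",300+b[0]/3,110+b[1]/3,.096); print(n,T.round(3),B.round(3),"lean xy (rad)",((T-B)[:2]/.098).round(3))
    p=np.array(proj("scene",B+[0,0,.098])); print("  vertical would end at crop",((p-[300,110])*3).round(0))
f=r.get_state(); Rt=Ro.from_quat(f["eef_rot"])
# shaker axis predicted: at grasp axis assumed horizontal heading 43.5
R0=Rtool(43.5,115,1); ax=Rt.apply(R0.inv().apply([np.cos(np.radians(43.5)),np.sin(np.radians(43.5)),0])); print("predicted axis",ax.round(3))
cap=onz("top",130+103/3,120+220/3,.174+.044); print("cap centre top",cap.round(3),"grasp xy .534,.314")
E
```

```text
right [0.526 0.351 0.194] [0.524 0.355 0.096] lean xy (rad) [ 0.021 -0.039]
  vertical would end at crop [503. 238.]
front [0.579 0.318 0.194] [0.565 0.326 0.096] lean xy (rad) [ 0.147 -0.079]
  vertical would end at crop [448. 262.]
predicted axis [0.013 0.002 1.   ]
cap centre top [0.533 0.309 0.218] grasp xy .534,.314
```

```bash
python3 - <<'E'
from h import *
st(); delta([.534,.312,.092],Rtool(60,25,1)); s=r.get_state(); print("down in tool",Ro.from_quat(s["eef_rot"]).inv().apply([0,0,-1]).round(3))
E
```

```text
t 13.1 q [ 0.411  1.483 -1.398  2.319  2.764  0.849  0.137] tcp [0.4679 0.1989 0.2375] grasp [0.534  0.314  0.1742] Y [ 0.449  0.783 -0.43 ] Z [-0.865  0.502  0.01 ] F [-0.68 -0.23 -3.47] M [-1.162  0.6    0.016] op 0.61
tcp target [0.467 0.197 0.154] delta [-0.0762  0.0338 -0.0015] dist 0.083 turn/45 [-0.003 -0.013 -0.011] deg 0.8
down in tool [-0.903  0.43  -0.01 ]
```

Emit:
arm_command([
  {"dx":-0.018,"dy":0.008,"dz":0,"wx":0,"wy":0,"wz":0},
  {"dx":-0.036,"dy":0.016,"dz":0,"wx":0,"wy":0,"wz":0},
  {"dx":-0.054,"dy":0.024,"dz":0,"wx":0,"wy":0,"wz":0},
  {"dx":-0.067,"dy":0.03,"dz":0,"wx":0,"wy":0,"wz":0},
  {"dx":-0.074,"dy":0.033,"dz":0,"wx":0,"wy":0,"wz":0},
])

```text
clock: 13.6
tool_pos: [0.4684, 0.1983, 0.1603]
eef_rot: [-0.328, -0.626, -0.029, 0.707]
contact_force: [0.2, 0.8, -2.4]
opening: 0.61
```

```bash
python3 - <<'E'
from h import *
im=r.snapshot("scene");cv2.imwrite("pics/d1.png",cv2.resize(im[:,:,::-1][150:290,370:500],None,fx=4,fy=4,interpolation=cv2.INTER_CUBIC))
F=[]
for i in range(5): r.snapshot("top"); F.append(r.get_state()["contact_force"])
print(np.mean(F,0).round(2)); st(); delta([.534,.312,.092],Rtool(60,25,1))
E
```

```text
[-0.4   0.17 -2.52]
t 13.9 q [ 0.421  1.648 -1.318  2.279  2.904  0.849  0.208] tcp [0.468  0.1987 0.1621] grasp [0.5345 0.314  0.0999] Y [ 0.452  0.785 -0.423] Z [-0.866  0.5    0.001] F [-0.97  0.15 -2.55] M [-1.068  0.607  0.013] op 0.611
tcp target [0.467 0.197 0.154] delta [-0.0081  0.0015 -0.0005] dist 0.008 turn/45 [-0.001 -0.001 -0.001] deg 0.1
```

View pics/d1.png

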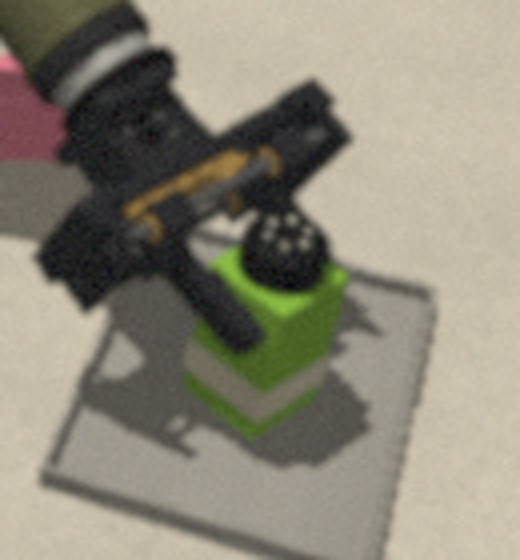

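Emit:
arm_command([
  {"dx":-0.003,"dy":0.0013,"dz":0,"wx":0,"wy":0,"wz":0},
  {"dx":-0.006,"dy":0.0027,"dz":0,"wx":0,"wy":0,"wz":0},
  {"dx":-0.009,"dy":0.004,"dz":0,"wx":0,"wy":0,"wz":0},
  {"dx":-0.0115,"dy":0.005,"dz":0,"wx":0,"wy":0,"wz":0},
  {"dx":-0.013,"dy":0.006,"dz":0,"wx":0,"wy":0,"wz":0},
])

```text
clock: 14.4
tool_pos: [0.4676, 0.1985, 0.1462]
eef_rot: [-0.327, -0.626, -0.03, 0.707]
contact_force: [-0.5, 0.5, -2.5]
opening: 0.61
```

```bash
python3 - <<'E'
from h import *
F=[]
for i in range(5): r.snapshot("top"); F.append(r.get_state()["contact_force"])
print(np.mean(F,0).round(2)); st()
E
```

```text
[ 0.09  0.01 -2.57]
t 14.65 q [ 0.425  1.679 -1.302  2.266  2.927  0.843  0.22 ] tcp [0.4677 0.1985 0.1467] grasp [0.5341 0.3139 0.0843] Y [ 0.452  0.785 -0.425] Z [-0.866  0.5    0.002] F [ 0.62  0.3  -2.39] M [-1.11   0.564  0.014] op 0.61
```

Emit:
arm_command([
  {"dx":-0.0006,"dy":0.0003,"dz":0,"wx":0,"wy":0,"wz":0},
  {"dx":-0.0012,"dy":0.0006,"dz":0,"wx":0,"wy":0,"wz":0},
  {"dx":-0.0018,"dy":0.0009,"dz":0,"wx":0,"wy":0,"wz":0},
  {"dx":-0.0023,"dy":0.0011,"dz":0,"wx":0,"wy":0,"wz":0},
  {"dx":-0.0027,"dy":0.0013,"dz":0,"wx":0,"wy":0,"wz":0},
])

```text
clock: 15.15
tool_pos: [0.4676, 0.1986, 0.1453]
eef_rot: [-0.325, -0.627, -0.031, 0.707]
contact_force: [-1.7, -6.1, 7.1]
opening: 0.613
```

```bash
python3 - <<'E'
from h import *
F=[]
for i in range(6): r.snapshot("top"); F.append(r.get_state()["contact_force"])
print(np.mean(F,0).round(2)); st()
E
```

```text
[-1.63 -5.18  6.04]
t 15.45 q [ 0.426  1.684 -1.302  2.265  2.934  0.841  0.223] tcp [0.4677 0.1986 0.1454] grasp [0.5342 0.3142 0.0835] Y [ 0.452  0.786 -0.421] Z [-0.867  0.499  0.001] F [-1.33 -5.11  5.38] M [-0.321  0.111 -0.12 ] op 0.614
```

Contact made, on the far edge (slight lean). I'll ease the grip so the shaker can settle flat.

Emit:
arm_command([
  {"dx":0.0005,"dy":0,"dz":0,"wx":0,"wy":0,"wz":0},
  {"dx":0.0005,"dy":0,"dz":0,"wx":0,"wy":0,"wz":0},
  {"dx":0.0005,"dy":0,"dz":0,"wx":0,"wy":0,"wz":0},
  {"dx":0.0005,"dy":0,"dz":0,"wx":0,"wy":0,"wz":0},
  {"dx":0.0005,"dy":0,"dz":0,"wx":0,"wy":0,"wz":0},
], grip_force=6)

```text
clock: 15.95
tool_pos: [0.4679, 0.1989, 0.1454]
eef_rot: [-0.326, -0.627, -0.031, 0.707]
contact_force: [-0.8, -4.9, 6.4]
opening: 0.613
```

Emit:
arm_command([
  {"dx":0,"dy":0,"dz":0,"wx":0,"wy":0,"wz":0},
  {"dx":0,"dy":0,"dz":0,"wx":0,"wy":0,"wz":0},
  {"dx":0,"dy":0,"dz":0,"wx":0,"wy":0,"wz":0},
  {"dx":0,"dy":0,"dz":0,"wx":0,"wy":0,"wz":0},
  {"dx":0,"dy":0,"dz":0,"wx":0,"wy":0,"wz":0},
], grip_force=3)

```text
clock: 16.45
tool_pos: [0.4679, 0.1988, 0.1442]
eef_rot: [-0.327, -0.626, -0.03, 0.707]
contact_force: [-0.6, -2.1, 4.9]
opening: 0.612
```

```bash
python3 - <<'E'
from h import *
F=[]
for i in range(6):
  im=r.snapshot("scene"); F.append(r.get_state()["contact_force"])
cv2.imwrite("pics/d2.png",cv2.resize(im[:,:,::-1][150:290,370:500],None,fx=4,fy=4,interpolation=cv2.INTER_CUBIC))
print(np.mean(F,0).round(2)); st()
E
```

```text
[ 0.02 -1.36  4.57]
t 16.75 q [ 0.425  1.684 -1.3    2.264  2.932  0.841  0.222] tcp [0.4679 0.1988 0.1442] grasp [0.5343 0.3141 0.0818] Y [ 0.452  0.785 -0.424] Z [-0.866  0.5    0.002] F [-0.13 -0.71  3.86] M [-0.026 -0.119 -0.033] op 0.613
```

View pics/d2.png

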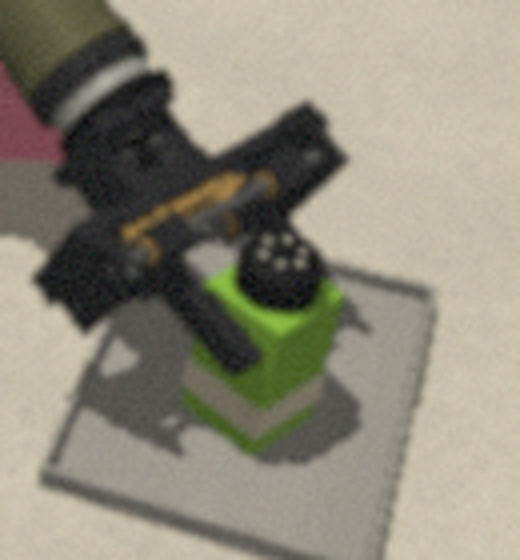

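The shaker looks flat on the tray, and grasp height 0.0818 matches 4 + 78 mm. Opening.

Emit:
arm_command([
  {"dx":0.0008,"dy":0,"dz":0,"wx":0,"wy":0,"wz":0},
  {"dx":0.0008,"dy":0,"dz":0,"wx":0,"wy":0,"wz":0},
  {"dx":0.0008,"dy":0,"dz":0,"wx":0,"wy":0,"wz":0},
  {"dx":0.0008,"dy":0,"dz":0,"wx":0,"wy":0,"wz":0},
  {"dx":0.0008,"dy":0,"dz":0,"wx":0,"wy":0,"wz":0},
], claw=1)

```text
clock: 17.25
tool_pos: [0.4679, 0.199, 0.1446]
eef_rot: [-0.327, -0.626, -0.03, 0.707]
contact_force: [0.2, 0.3, -0.2]
opening: 1.001
```

```bash
python3 - <<'E'
from h import *
im=r.snapshot("scene"); cv2.imwrite("pics/d3.png",cv2.resize(im[:,:,::-1][150:290,370:500],None,fx=4,fy=4,interpolation=cv2.INTER_CUBIC))
im=r.snapshot("top"); cv2.imwrite("pics/d3t.png",cv2.resize(im[:,:,::-1][150:290,130:290],None,fx=4,fy=4,interpolation=cv2.INTER_CUBIC))
st()
E
```

```text
t 17.35 q [ 0.424  1.683 -1.3    2.264  2.93   0.842  0.222] tcp [0.4679 0.199  0.1447] grasp [0.5343 0.3143 0.0823] Y [ 0.452  0.785 -0.425] Z [-0.866  0.5    0.002] F [-0.29  0.25  0.91] M [-0.652  0.357  0.007] op 0.998
```

View pics/d3.png

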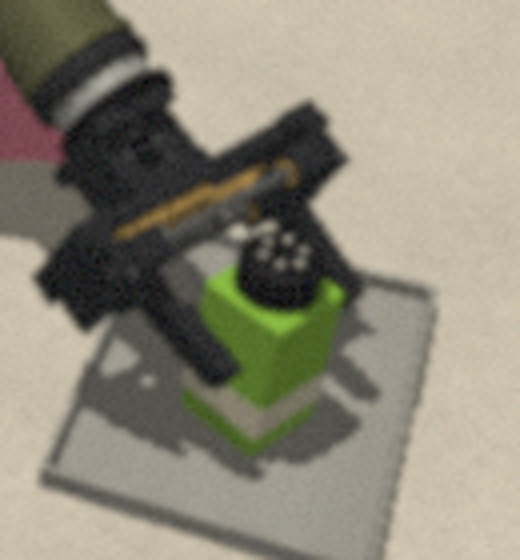

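View pics/d3t.png

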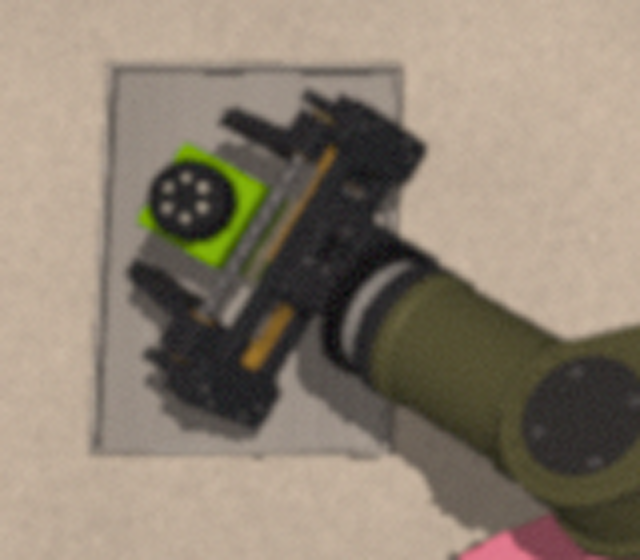

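```bash
python3 - <<'E'
from kin import *
s=r.get_state(); q=s["q"]; Rt=Ro.from_quat(s["eef_rot"])
for d in (.03,.06,.09,.12):
    q,e,a=ik(s["tool_pos"]-d*Rt.apply([0,1,0]),Rt,q); print(d,q.round(2),round(e,4),round(a,2))
print("up in tool",Rt.inv().apply([0,0,1]).round(3))
E
```

```text
0.03 [ 0.47  1.66 -1.3   2.32  2.92  0.85  0.22] 0.0 0.0
0.06 [ 0.51  1.64 -1.3   2.38  2.91  0.86  0.21] 0.0 0.0
0.09 [ 0.56  1.61 -1.31  2.43  2.91  0.85  0.2 ] 0.0 0.0
0.12 [ 0.61  1.58 -1.31  2.48  2.9   0.84  0.2 ] 0.0 0.0
up in tool [ 0.905 -0.425  0.002]
```

Emit:
arm_command([
  {"dx":0,"dy":-0.015,"dz":0,"wx":0,"wy":0,"wz":0},
  {"dx":0,"dy":-0.035,"dz":0,"wx":0,"wy":0,"wz":0},
  {"dx":0,"dy":-0.055,"dz":0,"wx":0,"wy":0,"wz":0},
  {"dx":0,"dy":-0.075,"dz":0,"wx":0,"wy":0,"wz":0},
  {"dx":0,"dy":-0.095,"dz":0,"wx":0,"wy":0,"wz":0},
])

```text
clock: 17.85
tool_pos: [0.4239, 0.1232, 0.1859]
eef_rot: [-0.327, -0.626, -0.03, 0.707]
contact_force: [-0.3, 0.0, 0.2]
opening: 0.999
```

```bash
python3 - <<'E'
from h import *
im=r.snapshot("scene"); cv2.imwrite("pics/e1.png",im[:,:,::-1]); c=im[:,:,::-1]
cv2.imwrite("pics/e1c.png",cv2.resize(c[150:290,370:500],None,fx=4,fy=4,interpolation=cv2.INTER_CUBIC))
im=r.snapshot("top"); cv2.imwrite("pics/e1t.png",im[:,:,::-1]); 
st()
E
```

```text
t 17.95 q [ 0.575  1.604 -1.31   2.444  2.903  0.852  0.203] tcp [0.4234 0.1225 0.1863] grasp [0.4897 0.2379 0.1239] Y [ 0.451  0.785 -0.424] Z [-0.867  0.499  0.002] F [-0.17  0.6   0.1 ] M [-0.669  0.359  0.018] op 1.003
```

View pics/e1c.png

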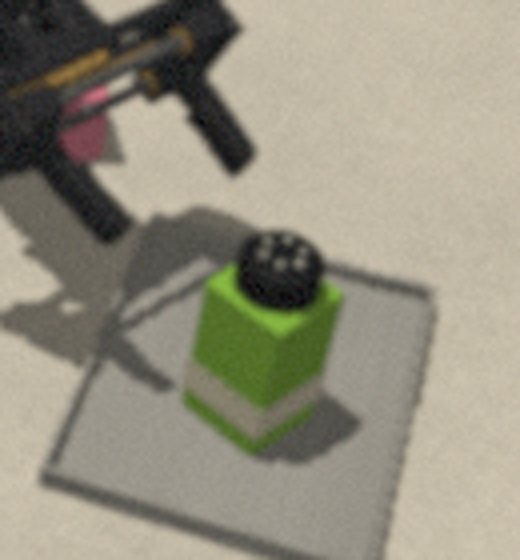

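View pics/e1t.png

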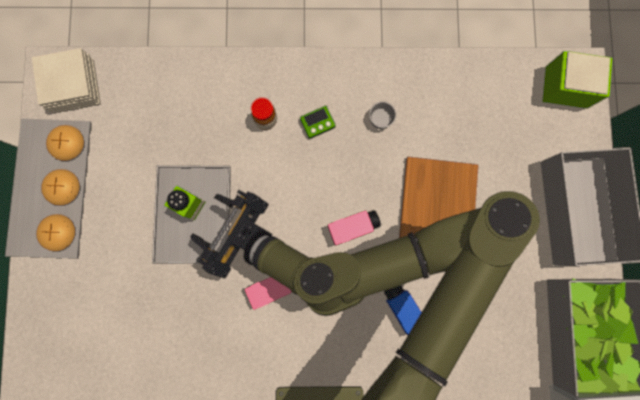

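Emit:
arm_command([
  {"dx":0.01,"dy":-0.005,"dz":0,"wx":0,"wy":0,"wz":0},
  {"dx":0.02,"dy":-0.01,"dz":0,"wx":0,"wy":0,"wz":0},
  {"dx":0.03,"dy":-0.014,"dz":0,"wx":0,"wy":0,"wz":0},
  {"dx":0.04,"dy":-0.019,"dz":0,"wx":0,"wy":0,"wz":0},
  {"dx":0.045,"dy":-0.021,"dz":0,"wx":0,"wy":0,"wz":0},
])

```text
clock: 18.45
tool_pos: [0.4252, 0.125, 0.2364]
eef_rot: [-0.326, -0.627, -0.03, 0.707]
contact_force: [0.1, 0.2, 0.5]
opening: 0.997
```

```bash
python3 - <<'E'
from h import *
F=[]
for i in range(40):
    im=r.snapshot("top"); F.append(r.get_state()["contact_force"])
F=np.array(F); print("tare",F.mean(0).round(3),F.std(0)[2]/40**.5); st()
c0=cv2.imread("pics/top0.png"); a=im[:,:,::-1].copy(); cv2.imwrite("pics/f.png",a)
print("bystander diff",cv2.absdiff(c0,a)[90:145,240:400].max())
hsv=cv2.cvtColor(a,cv2.COLOR_BGR2HSV); m=np.zeros(a.shape[:2],np.uint8); m[180:225,160:205]=((hsv[180:225,160:205,2]<50)*255)
c=max(cv2.findContours(m,0,1)[0],key=cv2.contourArea); (u,v),rad=cv2.minEnclosingCircle(c); print(u,v,rad,"cap top ctr",onz("top",u,v,.126).round(3))
s=r.snapshot("scene")[:,:,::-1]; hs=cv2.cvtColor(s,cv2.COLOR_BGR2HSV)
# corner tilt in scene crop e1c coords: front edge (275,332)->(253,455); right edge (342,298)->(325,405)
for t,b in (((275,332),(253,455)),((342,298),(323,395)),((206,280),(185,400))):
    B=onz("scene",370+b[0]/4,150+b[1]/4,.004); T=onz("scene",370+t[0]/4,150+t[1]/4,.102); print("edge",T.round(3),B.round(3),"lean",((T-B)[:2]/.098).round(3))
E
```

```text
tare [-0.043  0.096  0.015] 0.09846119581355693
t 20.45 q [ 0.563  1.489 -1.373  2.466  2.824  0.848  0.138] tcp [0.4252 0.1245 0.2349] grasp [0.4916 0.2398 0.1725] Y [ 0.452  0.785 -0.425] Z [-0.866  0.5    0.002] F [-0.35  1.37 -0.09] M [-0.672  0.349  0.001] op 0.999
bystander diff 43
177.5 200.0 9.962529182434082 cap top ctr [0.532 0.311 0.126]
edge [0.572 0.323 0.102] [0.568 0.327 0.004] lean [ 0.043 -0.044]
edge [0.532 0.35  0.102] [0.505 0.355 0.004] lean [ 0.269 -0.045]
edge [0.546 0.281 0.102] [0.541 0.282 0.004] lean [ 0.053 -0.016]
```

```bash
python3 -c "
from h import *
s=r.get_state(); print(s['clock'],np.abs(s['qd']).max()); r.finish_job()"
```

```text
20.5 0.0017943578285964314
the job is handed in; nothing more can be done
```

I picked up the lime-green shaker, weighed it, and stood it upright with its cap on top on the steel refill tray. I handed the job in at 20.5 s of the 45 s; no verdict was reported.

**Weight:** In the grip it read about 2.76 N. The force with the gripper empty afterwards was about 0.0 ± 0.1 N. That makes it roughly 280 g, under 350 g and clear of the 306–392 g either-way range, so the tray was right.

**Placing:** The shaker first touched down on one bottom edge, so I eased the grip until it settled flat, then opened the gripper and backed away.

**Last checks:**
- **Position:** The cap's centre is at about (0.532, 0.311), roughly 21 mm in x and 4 mm in y from the tray's centre.
- **Uprightness:** The cap sits within about 4 mm of where the shaker was set down, a lean of about 0.03 rad. Hand-picked edges in the scene picture disagreed: two gave about 0.06 rad, and the third gave 0.27 rad, which I put down to a misread bottom corner.
- **Bystanders:** The timer, sauce cup and jar appear at the same pixels as at the start. The picture difference there peaked at 43, which I took to be noise and did not look into further.
- **Robot:** The arm was at rest, and the force readings showed no contact.

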